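# Unpack a sample tube from its screw-lid transport canister

## Robot

A 6-joint arm with a two-finger parallel gripper is mounted at the origin on a cart in front of the work surface, level with it; the furniture and walls round the work are solid. World frame = base frame: x ahead of the robot, y to its left, z up, the work surface at z = 0. Lengths are in m, angles in rad, forces in N, time in s.
With the tool pointing down it reaches from about 0.25 to 0.775 m from the base axis. Payload 4 kg.
Tool frame: the origin (TCP) lies midway between the tips of the shut fingers; the grasp point (between the pads) lies 19 mm behind it; z points along the fingers, y is the direction in which the jaws open and shut (so a half turn about z gives the same grasp; the last joint's range is limited). The gripper opens to 94 mm and grips with 3 to 60 N. Pads are 16 mm wide; open, the fingers measure 119 mm over their backs; the gripper's body (75 mm by 177 mm) begins 78 mm behind the grasp point.
Start: joints at [1.231, 0.087, 1.371, -0, 1.684, -0.103], TCP at [0.129, 0.535, 0.206] pointing down, gripper open.
Joint ranges: [-3.1, 3.1], [-0.76, 2.03], [0.27, 2.55], [-1.08, 4.22], [0.17, 2.65], [-2.57, 2.57]. Speed limits (rad/s): [2.79, 2.79, 3.14, 3.14, 3.14, 3.14].

## Interface

Orientations are given as [roll, pitch, yaw] about the fixed x, y, z axes, in that order (R = Rz(yaw) Ry(pitch) Rx(roll)).
In Python, from bench import robot gives the robot as it stands.
- The arm moves only by the tool carry_out, never from a script. Its argument "deltas" is text: rows parted by semicolons, each of 7 numbers parted by spaces: the shift along the tool's x, y, z in mm, then the turn, a rotation vector about the tool's x, y, z in rad, then the closure, from 0 (fully open) to 1 (shut). A call has exactly 8 rows; each row is the pose to reach, as a shift and turn from the pose commanded when the call began, along the tool's axes at that moment; what a row does not reach only later rows make up. A row lasts 1/12 s, in which the tool goes at most 41.7 mm and 7.16 degrees, less where a joint would pass 70% of its speed; a pose out of reach is approached as far as the arm can. A call with a gripper value outside its range is refused whole. The fingers move at their own pace and stop on an object; the grip force is fixed at half the most. Time passes only in rows, so rows that repeat a pose let the fingers close, or fill a call up. It gives the time, the measured TCP pose, the force and the opening at its end, in the units of the state.
- robot.get_obs(): the state, without advancing time (a new reading comes with each control period).
- robot.snapshot(name): name is "side" or "top"; returns a dict with "pixels" (480x640x3 uint8, red, green, blue), "range_z" (480x640 float32, m along the optical axis (not along the pixel's ray), 0 where there is no reading), "camera_matrix" (3x3 intrinsics, pixels), "rvec" (rotation vector, rad) and "tvec" (3), from world to camera coordinates, as OpenCV has them. Camera axes: x right, y down, z forward; pixel columns grow to the right and rows downward; lengths in m; the calibration is good to about 2 mm. A picture is of the moment at which its call begins.
- robot.close_job(): hands the job in, once; it reports no verdict.
Trained networks look in a picture, given as the dict that the camera call returned (one of the last four; its "shot" number tells which), for a name from the list of things; names that differ only in an ending like _2 or _b are one class to them, and where a whole thing is asked for, a point or a joint stands for the part that bears it (a point fixed in the world has none). Each returns a list of dicts, best first, with "p" (0 to 1); they miss things now and then, are a little off and sometimes report something else, mostly with a low value. They report only what shows in the picture. A call takes as long as a camera call. They do not tell look-alikes from the thing itself.
- robot.look_for(picture, thing): "at" ([x, y, z] in m, in the coordinates of the camera as it stood for that picture, good to about 4 mm: the middle of the surface that is visible of it).
- robot.place_of(picture, thing): "at" ([x, y, z] in m, in the coordinates of the camera as it stood for that picture, good to about 4 mm: a listed point, or the origin of a listed thing).
The state is a dict: "time": time; "joint_positions": joint angles; "qvel": joint speeds; "joint_torque": joint torques, N m; "tool_pos": TCP position; "ee_rot": TCP orientation; "wrist_force": force on the tool from outside, world axes, zero at the start; "wrist_torque": the same for the moment, N m; "width": finger opening in m.
Only numpy, scipy, OpenCV 4.12 (cv2) and the standard library are available. Lean on these libraries where they do the work, as an engineer would, in place of code of your own. Each camera call takes 0.05 s, during which the arm holds its last target.

## Task

Unscrew the orange lid of the white transport canister that is clamped to the bench (ordinary right-hand thread, more than one turn) without pulling, pushing or levering hard on the thread, keep hold of it as it comes free, and set it down upright, open side down, in the steel tray. Then draw the sample tube straight out of the canister and stand it upright, fully down, in any empty place of the navy tube rack. Drop or tip neither of them, and leave the other things on the bench where they are.

Things in the scene. Friction and masses are not known exactly. Their poses are not given: they have to be found in the camera images.
- lid: Orange round screw lid with a ribbed grip, 56 mm in diameter, 72 mm high, 110 g, hollow, open below. Origin on its axis, half-way up (36 mm below its flat top), 113 mm above the bench when screwed home, as at the start; z up. Grip it across its diameter on its solid upper 18 mm, at any yaw. To clear the tube under it, it must go straight up at least 65 mm from home
- canister_mouth (a point): Centre of the canister's round mouth, 107 mm above the bench, z up; bore 32 mm in diameter, vertical. Right-hand thread outside the neck: the lid turned anticlockwise seen from above (positive about z) rises 18 mm a turn (a coarse three-start thread) and comes free a little after one turn, where exactly must be felt; about 1 mm of play each way. Turned on, it drops back 6 mm every third of a turn. The thread bears 20 N
- canister: White canister, fixed: neck 40 mm in outer diameter (45 mm over the thread), body 59 mm in diameter, clamped on a round metal foot 94 mm in diameter. Origin at the centre of the foot's underside, z up. A rubber seal on its shoulder presses the home lid up with about 8 N, so the first quarter turn is stiffer; after that the lid turns easily
- tube_mid (a point): Sample tube, orange cap: 116 mm long, barrel 28.4 mm, cap 34.4 mm in diameter and 15 mm high, 33 g. Point on its axis, 58 mm below the top of the cap; z up. At the start it stands in the canister's bore under the lid, its top 19 mm and the underside of its cap 4 mm above the mouth; it must rise 100 mm to come out. Grip it by the cap
- tube: The same sample tube; origin at the centre of its foot, z up
- tray: Shallow steel tray, 130 x 110 mm (x, y) outside, rim 14 mm above the bench, walls 3 mm, inner floor 3 mm above the bench; fixed. Origin at the centre of its underside
- rack: Navy tube rack, 226 x 114 x 72 mm (x along its length), fixed; origin at the centre of its underside. 6 x 3 square places 32 mm wide, at x = -88, -52, -17, 18, 53, 88 and y = -35, 0, 35 mm; top plate 72 mm high, floor 4 mm, so a tube fully down has its middle 62 mm above the bench. Blue-capped tubes stand at y = 35, x = 18, 53 and 88 mm; the other places are empty
- rack_place (a point): Centre of the opening of one empty place of the rack (x = -17, y = -35 mm in its frame), at the height of the top plate, 72 mm above the bench; axes as the rack's
- blue_tube_1: Blue-capped tube, 34 x 116 mm, loose in the rack; leave it. Origin at the centre of its foot
- blue_tube_2: Blue-capped tube, as the one before
- blue_tube_3: Blue-capped tube, as the one before
- white_jar: White jar, 60 x 92 mm, loose, behind the canister; leave it. Origin at the centre of its underside
Things that resemble listed ones, but are neither listed nor needed, are in the scene too. There is more than one size of the lid; the one meant has the size given above.

How it is judged:
By the outcome, as a careful person would: the job done as asked, in the order asked, and still so for the second after the job is handed in, with the robot touching nothing.
It also fails if it takes over 72 s, if anything falls off the work surface, if the arm or the gripper's body presses on something with over 40 N, if the wrist force passes 120 N, or if a joint passes its speed limit or range.

## Working session

There is one attempt and no reset: what is moved stays moved. The work goes in short steps, Python scripts to look and compute and a tool call to move; the robot and the scene stay as the last step left them, time stands still between calls to the robot, and variables do not carry over. Pictures are saved under pics/ and viewed, and the job is handed in when it is done.

Besides the shell and the picture viewer there is one more tool, called after "Call:" as name(argument=value, ...) on one line, values as JSON. carry_out: Moves the arm, as the interface text tells. Its arguments: {"type":"object","properties":{"deltas":{"type":"string"}},"required":["deltas"]}

```bash
ls; mkdir -p pics; cat > h.py <<'E'
import numpy as np, cv2
from bench import robot
def w(pic,p):
    R=cv2.Rodrigues(np.array(pic["rvec"],float))[0]
    return R.T@(np.array(p,float)-np.array(pic["tvec"],float).ravel())
def px(pic,P):
    q,_=cv2.projectPoints(np.array([P],float),np.array(pic["rvec"],float),np.array(pic["tvec"],float),np.array(pic["camera_matrix"],float),None)
    return q.ravel()
def save(pic,n): cv2.imwrite("pics/"+n,cv2.cvtColor(pic["pixels"],cv2.COLOR_RGB2BGR))
def cloud(pic):
    K=np.array(pic["camera_matrix"]);Z=pic["range_z"]
    v,u=np.mgrid[0:Z.shape[0],0:Z.shape[1]]
    P=np.stack([(u-K[0,2])/K[0,0]*Z,(v-K[1,2])/K[1,1]*Z,Z],-1)
    R=cv2.Rodrigues(np.array(pic["rvec"],float))[0]
    return (P-np.array(pic["tvec"]).ravel())@R
def obs():
    o=robot.get_obs();return o
E
python3 - <<'E'
from h import *
np.set_printoptions(precision=4,suppress=True)
for n in ["side","top"]:
    p=robot.snapshot(n); save(p,n+"0.png")
    np.savez(n+"0.npz",**{k:np.array(v) for k,v in p.items()})
    for t in ["lid","canister_mouth","canister","tray","rack","rack_place","tube_mid","white_jar","blue_tube_1"]:
        for d in robot.place_of(p,t)[:4]:
            P=w(p,d["at"]); print(n,t,round(d["p"],2),P,px(p,P))
print(robot.get_obs())
E
```

```text
pics
side lid 0.87 [ 0.634  -0.0229  0.1107] [278.9507 211.7637]
side lid 0.78 [0.6262 0.1286 0.0497] [210.4343 235.2038]
side canister_mouth 0.23 [ 0.5425 -0.271   0.0019] [399.4528 303.0401]
side canister 0.81 [ 0.6363 -0.0234  0.0029] [283.1562 261.7985]
side tray 0.65 [ 0.4532  0.0255 -0.0002] [216.1553 307.498 ]
side rack 0.97 [ 0.5449 -0.2735 -0.0015] [401.0822 304.2319]
side rack_place 0.88 [ 0.5194 -0.2412  0.0748] [380.2631 268.6453]
side white_jar 0.69 [ 0.7429 -0.1377  0.0038] [351.5448 245.5113]
side white_jar 0.33 [ 0.5174 -0.2432  0.0716] [381.2191 271.139 ]
top lid 0.66 [0.6237 0.1256 0.0471] [198.2414 227.6614]
top lid 0.64 [ 0.6396 -0.0214  0.1151] [267.2587 217.2132]
top canister_mouth 0.8 [ 0.637  -0.023   0.1088] [268.4594 219.0573]
top canister 0.94 [ 0.6387 -0.025   0.0004] [275.4485 224.9548]
top tray 0.83 [ 0.4577  0.0278 -0.0008] [247.4155 310.1224]
top tray 0.7 [ 0.544  -0.3651  0.0041] [435.4923 273.7274]
top rack 0.56 [ 0.5405 -0.2738 -0.0022] [391.6118 274.3095]
top rack_place 0.88 [ 0.5178 -0.2417  0.0733] [380.9069 285.2042]
top rack_place 0.25 [ 0.5441
[... 203 characters left out ...]
7  0.0034] [405.4294 261.8454]
top blue_tube_1 0.77 [ 0.5567 -0.3332  0.0036] [420.3223 267.2747]
top blue_tube_1 0.7 [ 0.5404 -0.3647  0.0054] [435.431  275.4399]
top blue_tube_1 0.16 [ 0.6365 -0.0233 -0.0022] [274.724  226.1317]
{'time': 1.0, 'joint_positions': array([ 1.2309,  0.0872,  1.3707, -0.    ,  1.6836, -0.1031]), 'qvel': array([ 0.0006,  0.    ,  0.0001, -0.0001, -0.001 ,  0.0001]), 'joint_torque': array([ -0.0003, -34.0042, -30.2612,   0.0718,   0.0236,   0.    ]), 'tool_pos': array([0.129 , 0.5347, 0.2055]), 'ee_rot': array([3.1415, 0.    , 2.9048]), 'wrist_force': array([0.1907, 0.9145, 0.41  ]), 'wrist_torque': array([-0.0087, -0.0104,  0.0191]), 'width': 0.09370548521888253}
```

View images.

View pics/side0.png

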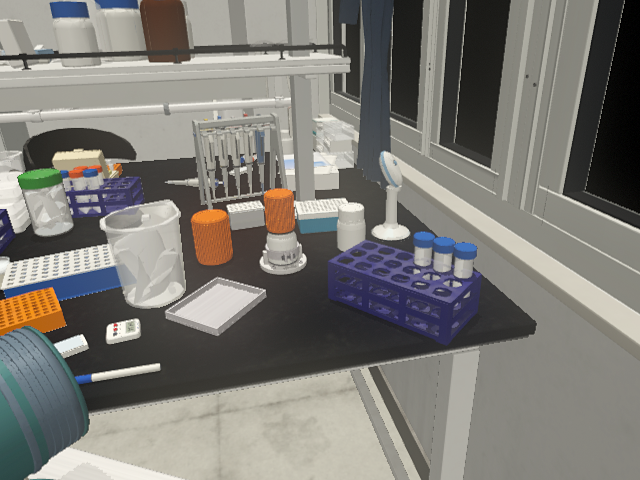

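View pics/top0.png

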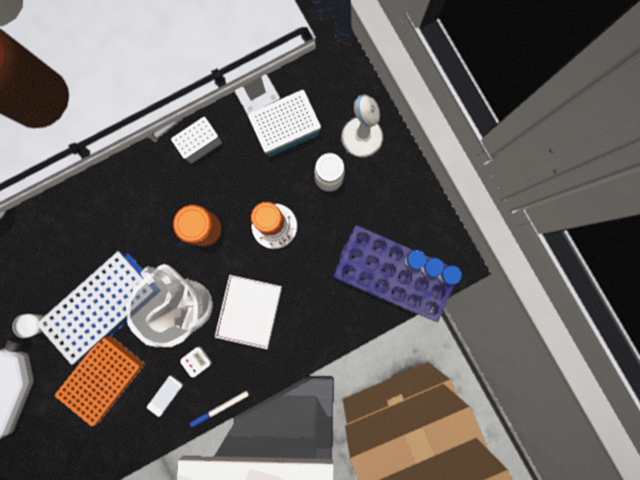

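```bash
python3 - <<'E'
import cv2
for n,(a,b,c,d) in dict(side=(150,340,170,480),top=(150,340,170,480)).items():
    im=cv2.imread(f"pics/{n}0.png")[a:b,c:d]
    cv2.imwrite(f"pics/{n}0c.png",cv2.resize(im,None,fx=2.5,fy=2.5,interpolation=cv2.INTER_CUBIC))
E
```

```text
(no output)
```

View pics/side0c.png

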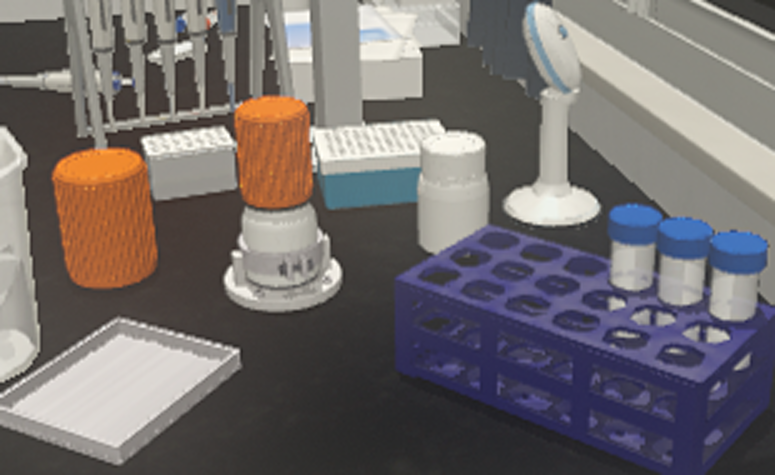

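```bash
python3 - <<'E'
from h import *
np.set_printoptions(precision=4,suppress=True)
L=lambda n:dict(np.load(n+"0.npz"))
for n in ["side","top"]:
    p=L(n);C=cloud(p);ok=p["range_z"]>0;im=p["pixels"].astype(int)
    org=(im[...,0]>im[...,2]+70)&ok
    for nm,c,top in [("lid",(.637,-.0225),.149),("decoy",(.625,.127),.09)]:
        m=org&(np.hypot(C[...,0]-c[0],C[...,1]-c[1])<.06)
        Q=C[m]; zt=np.percentile(Q[:,2],97); T=Q[Q[:,2]>zt-.004]
        print(n,nm,"ztop",zt,"zmin",np.percentile(Q[:,2],2),len(Q))
        # fit circle on wall / top
        if n=="top":
            (cx,cy),r=cv2.minEnclosingCircle(T[:,:2].astype(np.float32)); print("topcirc",cx,cy,r,T.mean(0))
        W=Q[Q[:,2]<zt-.005]
        if len(W)>20:
            A=np.c_[2*W[:,:2],np.ones(len(W))];s=np.linalg.lstsq(A,(W[:,:2]**2).sum(1),rcond=None)[0]
            print("wall",s[:2],np.sqrt(s[2]+s[0]**2+s[1]**2),len(W))
    # tray floor and rim
    m=ok&(np.abs(C[...,0]-.455)<.12)&(np.abs(C[...,1]-.027)<.12)&(im.min(-1)>110)&(C[...,2]<.03)&(C[...,2]>-.01)
    cnt,lab=cv2.connectedComponents(m.astype(np.uint8))
    b=np.bincount(lab.ravel());b[0]=0;mm=lab==b.argmax()
    T=C[mm]; print(n,"tray",cv2.minAreaRect((T[:,:2]*1000).astype(np.float32)),len(T))
    # rack top
    navy=ok&(im[...,2]>im[...,0]+15)&(np.abs(C[...,2]-.072)<.006)&(np.abs(C[...,0]-.543)<.17)&(np.abs(C[...,1]+.273)<.17)
    T=C[navy];r=cv2.minAreaRect((T[:,:2]*1000).astype(np.float32)); print(n,"rack",r,len(T),T[:,2].mean())
    # jar
    m=ok&(np.hypot(C[...,0]-.745,C[...,1]+.137)<.05)&(C[...,2]>.02)
    T=C[m];print(n,"jar",T[:,2].max(), T[T[:,2]>T[:,2].max()-.01].mean(0))
    bm=ok&(im[...,2]>im[...,0]+60)&(C[...,2]>.1)&(np.abs(C[...,0]-.55)<.1)&(np.abs(C[...,1]+.33)<.1)
    print(n,"blue",C[bm].min(0),C[bm].max(0))
    # beaker
    m=ok&(C[...,2]>.03)&(np.hypot(C[...,0]-.45,C[...,1]-.2)<.12); T=C[m]; print("beaker",T.min(0),T.max(0))
E
```

```text
side lid ztop 0.148877559650378 zmin 0.0795327350808387 1216
wall [ 0.6356 -0.0233] 0.026710359734587328 956
side decoy ztop 0.09374804379923395 zmin 0.0023723152878140515 1918
wall [0.6271 0.1256] 0.03559933533213387 1507
side tray ((468.85626220703125, 32.62628173828125), (134.50267028808594, 155.78880310058594), 79.0350341796875) 3397
side rack ((540.9099731445312, -272.1607971191406), (223.069091796875, 113.8903579711914), 67.31156158447266) 3233 0.07030456072489168
side jar 0.092337391599186 [ 0.7371 -0.1379  0.0891]
side blue [ 0.5215 -0.3824  0.1045] [ 0.5845 -0.286   0.1193]
beaker [0.3451 0.0888 0.03  ] [0.5465 0.3192 0.1517]
top lid ztop 0.151982956323204 zmin 0.00018718332129417337 808
topcirc 0.6351906657218933 -0.02321033924818039 0.02711285464465618 [ 0.6358 -0.0222  0.1498]
wall [ 0.6475 -0.0149] 0.03556798995337733 182
top decoy ztop 0.096855252462678 zmin 0.017080293793358584 1419
topcirc 0.6261786222457886 0.12590456008911133 0.03542449697852135 [0.6261 0.126  0.0946]
wall [0.6278 0.1249] 0.033639730970872965 476
top tray ((454.823486328125, 27.46009063720703), (115.31539916992188, 135.41659545898438), 78.76779174804688) 3516
top rack ((541.0183715820312, -271.0147399902344), (222.2165069580078, 110.72290802001953), 67.78044891357422) 3276 0.07151838554783198
top jar 0.09575258534536422 [ 0.7431 -0.1349  0.0914]
top blue [ 0.5238 -0.3824  0.1083] [ 0.5834 -0.2847  0.1234]
beaker [0.3378 0.0896 0.03  ] [0.5488 0.3198 0.1554]
```

```bash
cat >> h.py <<'E'
def tool(cmd,tgt):
    """cmd,tgt=(x,y,z,yaw) m/rad -> dx dy dz mm, rotz"""
    c,s=np.cos(cmd[3]),np.sin(cmd[3]);d=(np.array(tgt[:3])-np.array(cmd[:3]))*1000
    return np.array([c*d[0]+s*d[1], s*d[0]-c*d[1], -d[2], -(tgt[3]-cmd[3])])
def fwd(cmd,row):
    c,s=np.cos(cmd[3]),np.sin(cmd[3])
    return np.array([cmd[0]+(c*row[0]+s*row[1])/1e3,cmd[1]+(s*row[0]-c*row[1])/1e3,cmd[2]-row[2]/1e3,cmd[3]-row[3]])
E
python3 - <<'E'
from h import *
np.set_printoptions(precision=2,suppress=True)
p=np.array([.129,.5347,.2055,2.9048]);g=np.array([.6355,-.0232,.2055,2.9048-3.84])
for k in range(4):
    n=p.copy(); n[3]-=.96
    if k<3: n[:3]+=(g-np.array([.129,.5347,.2055,0]))[:3]/3
    r=tool(p,n);print(r, r/8); p=n
# j6 model
E
```

```text
[-207.75 -141.17   -0.      0.96] [-25.97 -17.65  -0.     0.12]
[-234.79   89.22   -0.      0.96] [-29.35  11.15  -0.     0.12]
[-61.57 243.51  -0.     0.96] [-7.7  30.44 -0.    0.12]
[ 0.    0.   -0.    0.96] [ 0.    0.   -0.    0.12]
```

Things that could be taken for the lid:
- The orange lid on the canister, side (279,212) and top (267,217): about 54 mm across, top at 149 mm.
- The loose orange lid on the bench, side (211,236) and top (198,227): about 71 mm across, 94 mm high, so the wrong size.
- The orange tip rack, side (30,312).

I choose the one on the canister. The close crop shows it sitting on the white clamped canister. The tray is at side (216,307). The rack is at (401,300), with three blue caps at its far right.

Call:
carry_out(deltas="-26 -17.7 0 0 0 0.12 0;-52 -35.3 0 0 0 0.24 0;-78 -53 0 0 0 0.36 0;-104 -70.6 0 0 0 0.48 0;-130 -88.2 0 0 0 0.6 0;-156 -106 0 0 0 0.72 0;-182 -123.5 0 0 0 0.84 0;-207.8 -141.2 0 0 0 0.96 0")

```text
time: 1.67
tool_pos: [0.2987, 0.3475, 0.2057]
ee_rot: [3.141, -0.0, 1.939]
wrist_force: [0.2, 1.4, -0.5]
width: 0.0938
```

Call:
carry_out(deltas="-29.4 11.2 0 0 0 0.12 0;-58.7 22.3 0 0 0 0.24 0;-88 33.5 0 0 0 0.36 0;-117.4 44.6 0 0 0 0.48 0;-146.7 55.8 0 0 0 0.6 0;-176 67 0 0 0 0.72 0;-205.4 78 0 0 0 0.84 0;-234.8 89.2 0 0 0 0.96 0")

```text
time: 2.33
tool_pos: [0.4676, 0.1613, 0.2057]
ee_rot: [3.141, -0.001, 0.979]
wrist_force: [0.6, 0.9, -1.0]
width: 0.094
```

Call:
carry_out(deltas="-7.7 30.4 0 0 0 0.12 0;-15.4 60.9 0 0 0 0.24 0;-23.1 91.3 0 0 0 0.36 0;-30.8 121.8 0 0 0 0.48 0;-38.5 152.2 0 0 0 0.6 0;-46.2 182.6 0 0 0 0.72 0;-53.9 213 0 0 0 0.84 0;-61.6 243.5 0 0 0 0.96 0")

```text
time: 3.0
tool_pos: [0.6364, -0.0246, 0.2054]
ee_rot: [-3.141, 0.0, 0.019]
wrist_force: [-0.1, 0.1, 0.1]
width: 0.094
```

Call:
carry_out(deltas="0 0 0 0 0 0.12 0;0 0 5 0 0 0.24 0;0 0 15 0 0 0.36 0;0 0 25 0 0 0.48 0;0 0 35 0 0 0.6 0;0 0 40 0 0 0.72 0;0 0 40 0 0 0.84 0;0 0 40 0 0 0.9 0")

```text
time: 3.67
tool_pos: [0.6352, -0.0233, 0.1645]
ee_rot: [3.141, 0.001, -0.88]
wrist_force: [0.9, 1.0, -0.3]
width: 0.0941
```

```bash
python3 - <<'E'
from h import *
np.set_printoptions(precision=4,suppress=True)
p=robot.snapshot("side"); save(p,"side1.png"); q=robot.snapshot("top"); save(q,"top1.png")
o=robot.get_obs(); print(o)
for n,p in (("side",p),("top",q)):
    im=p["pixels"];c=px(p,o["tool_pos"]).astype(int);print(c)
    cv2.imwrite(f"pics/{n}1c.png",cv2.resize(cv2.cvtColor(im[max(0,c[1]-70):c[1]+90,c[0]-100:c[0]+100],cv2.COLOR_RGB2BGR),None,fx=4,fy=3.5))
E
```

```text
{'time': 3.7667, 'joint_positions': array([-0.1258,  0.2894,  1.2146,  0.0001,  1.6381,  2.3199]), 'qvel': array([ 0.0016, -0.0024, -0.0047,  0.0007, -0.0002, -0.0568]), 'joint_torque': array([ -0.0265, -42.243 , -30.0239,  -0.0457,  -0.0556,   0.356 ]), 'tool_pos': array([ 0.6355, -0.0233,  0.1652]), 'ee_rot': array([ 3.1414,  0.0004, -0.8749]), 'wrist_force': array([ 0.6935,  0.1719, -0.3936]), 'wrist_torque': array([ 0.0377,  0.1231, -0.0249]), 'width': 0.09395566516333781}
[277 184]
[264 215]
```

View pics/side1c.png

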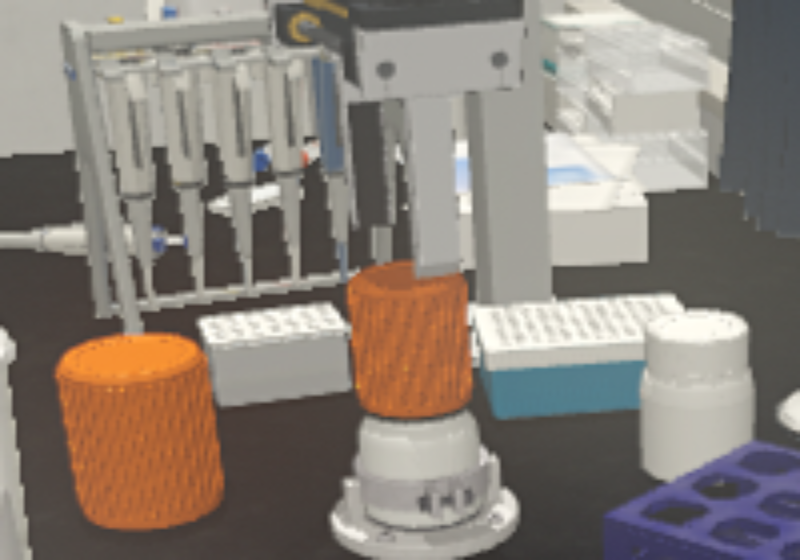

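View pics/top1c.png

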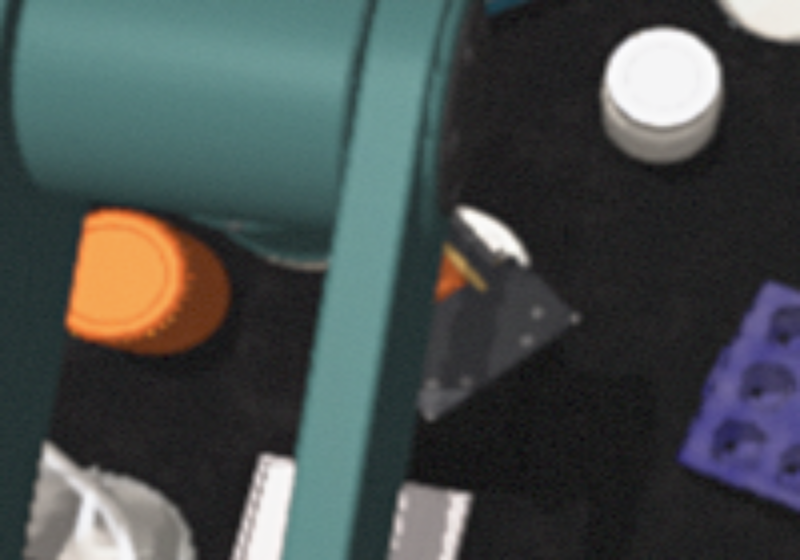

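Call:
carry_out(deltas="0 0 10 0 0 0 0.1;0 0 20 0 0 0 0.2;0 0 30 0 0 0 0.3;0 0 40 0 0 0 0.35;0 0 44.5 0 0 0 0.36;0 0 44.5 0 0 0 0.36;0 0 44.5 0 0 0 0.37;0 0 44.5 0 0 0 0.38")

```text
time: 4.43
tool_pos: [0.6359, -0.0233, 0.1215]
ee_rot: [-3.141, -0.001, -0.875]
wrist_force: [-0.7, 0.3, -0.9]
width: 0.0582
```

Call:
carry_out(deltas="0 0 0 0 0 0 0.385;0 0 0 0 0 0 0.39;0 0 0 0 0 0 0.395;0 0 0 0 0 0 0.4;0 0 0 0 0 0 0.41;0 0 0 0 0 0 0.42;0 0 0 0 0 0 0.44;0 0 0 0 0 0 0.44")

```text
time: 5.1
tool_pos: [0.6358, -0.0232, 0.1213]
ee_rot: [-3.141, -0.0, -0.875]
wrist_force: [1.0, 0.4, 1.0]
width: 0.0555
```

```bash
python3 - <<'E'
from h import *
o=robot.get_obs(); print(o["time"],o["tool_pos"],o["wrist_force"],o["wrist_torque"],o["width"],o["joint_positions"])
E
```

```text
5.1 [ 0.63584689 -0.02322823  0.12133368] [0.96479805 0.3733492  0.99067331] [ 0.11871184 -0.0279814  -0.03152553] 0.05545827074748519 [-1.25736608e-01  3.06105779e-01  1.28084280e+00  2.67775956e-04
  1.55371232e+00  2.32021319e+00]
```

Call:
carry_out(deltas="0 0 0 0 0 0 1;0 0 0 0 0 0 1;0 0 -0.1 0 0 -0.05 1;0 0 -0.3 0 0 -0.12 1;0 0 -0.5 0 0 -0.2 1;0 0 -0.8 0 0 -0.3 1;0 0 -1.1 0 0 -0.4 1;0 0 -1.1 0 0 -0.4 1")

```text
time: 5.77
tool_pos: [0.6353, -0.0234, 0.1217]
ee_rot: [3.141, 0.001, -0.474]
wrist_force: [0.6, -0.4, -0.9]
width: 0.0553
```

```bash
cat > o.py <<'E'
from h import *
np.set_printoptions(precision=4,suppress=True)
o=robot.get_obs(); print(round(o["time"],2),o["tool_pos"],"yaw",o["ee_rot"][2].round(3),"F",o["wrist_force"].round(2),"T",o["wrist_torque"].round(3),"w",round(o["width"],4),"j",o["joint_positions"].round(3))
E
python3 o.py
```

```text
5.77 [ 0.6353 -0.0234  0.1217] yaw -0.474 F [ 0.63 -0.45 -0.87] T [0.03  0.082 0.054] w 0.0553 j [-0.126  0.306  1.28  -0.     1.556  1.919]
```

Call:
carry_out(deltas="0 0 -0.3 0 0 -0.12 1;0 0 -0.7 0 0 -0.24 1;0 0 -1 0 0 -0.36 1;0 0 -1.4 0 0 -0.48 1;0 0 -1.7 0 0 -0.6 1;0 0 -2.1 0 0 -0.72 1;0 0 -2.4 0 0 -0.84 1;0 0 -2.75 0 0 -0.96 1")

```text
time: 6.43
tool_pos: [0.6353, -0.0237, 0.124]
ee_rot: [3.142, 0.001, 0.488]
wrist_force: [1.6, -0.5, -1.7]
width: 0.0555
```

```bash
python3 o.py; python3 - <<'E'
from h import *
p=robot.snapshot("side"); save(p,"side2.png")
cv2.imwrite("pics/side2c.png",cv2.resize(cv2.cvtColor(p["pixels"][140:290,200:360],cv2.COLOR_RGB2BGR),None,fx=4,fy=4))
E
```

```text
6.43 [ 0.6353 -0.0237  0.124 ] yaw 0.488 F [ 1.6  -0.48 -1.75] T [-0.209 -0.022 -0.013] w 0.0555 j [-0.126  0.305  1.277 -0.001  1.561  0.957]
```

View pics/side2c.png

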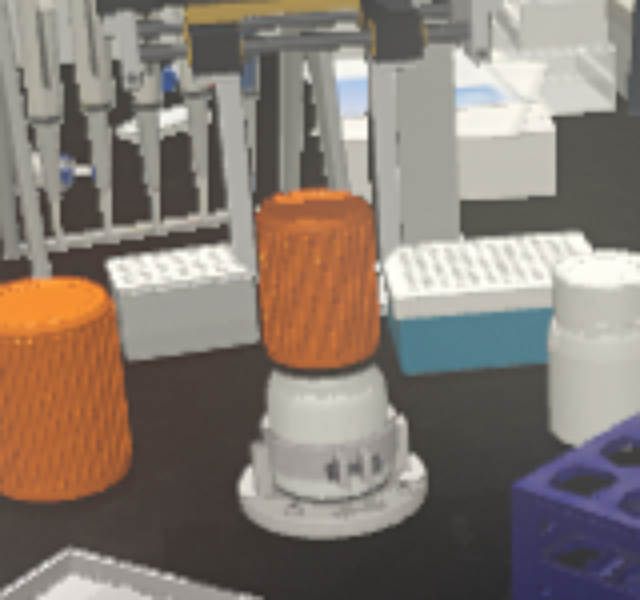

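The lid has risen about 4 mm; a dark gap now shows under it at crop (320,370). Forces are small, so I'll keep turning.

Call:
carry_out(deltas="0 0 -0.3 0 0 -0.12 1;0 0 -0.7 0 0 -0.24 1;0 0 -1 0 0 -0.36 1;0 0 -1.4 0 0 -0.48 1;0 0 -1.7 0 0 -0.6 1;0 0 -2.1 0 0 -0.72 1;0 0 -2.4 0 0 -0.84 1;0 0 -2.75 0 0 -0.96 1")

```text
time: 7.15
tool_pos: [0.6357, -0.0237, 0.1271]
ee_rot: [3.141, 0.001, 1.445]
wrist_force: [1.5, -1.4, -1.4]
width: 0.0554
```

```bash
python3 o.py
```

```text
7.15 [ 0.6357 -0.0237  0.1271] yaw 1.445 F [ 1.49 -1.35 -1.45] T [-0.26  -0.217  0.037] w 0.0554 j [-0.126  0.304  1.272 -0.001  1.565 -0.001]
```

Call:
carry_out(deltas="0 0 -0.3 0 0 -0.12 1;0 0 -0.7 0 0 -0.24 1;0 0 -1 0 0 -0.36 1;0 0 -1.4 0 0 -0.48 1;0 0 -1.7 0 0 -0.6 1;0 0 -2.1 0 0 -0.72 1;0 0 -2.4 0 0 -0.84 1;0 0 -2.75 0 0 -0.96 1")

```text
time: 7.82
tool_pos: [0.6357, -0.0235, 0.1299]
ee_rot: [-3.141, 0.0, 2.406]
wrist_force: [1.4, -0.7, -1.4]
width: 0.055
```

```bash
python3 o.py
```

```text
7.82 [ 0.6357 -0.0235  0.1299] yaw 2.406 F [ 1.41 -0.7  -1.44] T [-0.099 -0.254 -0.017] w 0.055 j [-0.126  0.303  1.268 -0.     1.571 -0.961]
```

Call:
carry_out(deltas="0 0 -0.3 0 0 -0.12 1;0 0 -0.7 0 0 -0.24 1;0 0 -1 0 0 -0.36 1;0 0 -1.4 0 0 -0.48 1;0 0 -1.7 0 0 -0.6 1;0 0 -2.1 0 0 -0.72 1;0 0 -2.4 0 0 -0.84 1;0 0 -2.75 0 0 -0.96 1")

```text
time: 8.48
tool_pos: [0.6356, -0.0235, 0.1325]
ee_rot: [-3.141, -0.0, -2.918]
wrist_force: [1.1, -0.1, -0.5]
width: 0.0554
```

Call:
carry_out(deltas="0 0 -0.3 0 0 -0.12 1;0 0 -0.7 0 0 -0.24 1;0 0 -1 0 0 -0.36 1;0 0 -1.3 0 0 -0.45 1;0 0 -1.3 0 0 -0.45 1;0 0 -1.3 0 0 -0.45 0.8;0 0 -1.3 0 0 -0.45 0.4;0 0 -1.3 0 0 -0.45 0.36")

```text
time: 9.15
tool_pos: [0.6352, -0.0234, 0.1343]
ee_rot: [3.141, -0.001, -2.471]
wrist_force: [-0.0, -0.3, 0.1]
width: 0.059
```

```bash
python3 o.py;  python3 - <<'E'
from h import *
p=robot.snapshot("side"); save(p,"side3.png")
cv2.imwrite("pics/side3c.png",cv2.resize(cv2.cvtColor(p["pixels"][140:290,200:360],cv2.COLOR_RGB2BGR),None,fx=4,fy=4))
E
```

```text
9.15 [ 0.6352 -0.0234  0.1343] yaw -2.471 F [-0.02 -0.26  0.11] T [0.007 0.049 0.036] w 0.059 j [-0.126  0.3    1.262 -0.     1.58  -2.367]
```

View pics/side3c.png

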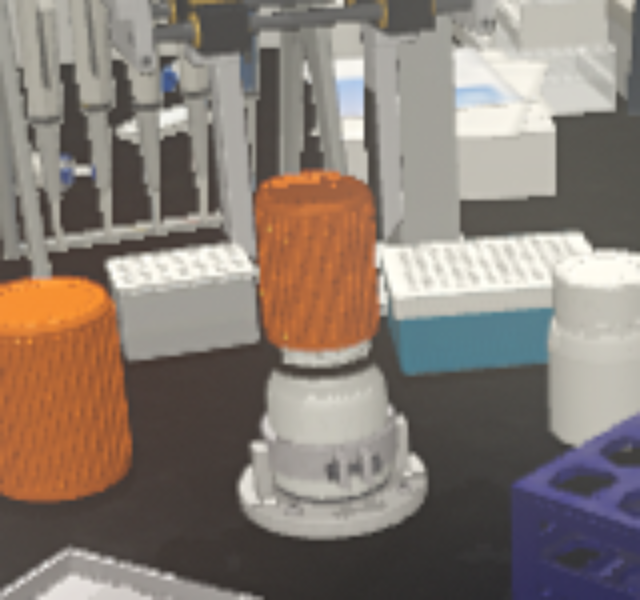

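Call:
carry_out(deltas="0 0 0 0 0 0 0.3;0 0 0 0 0 0.12 0.3;0 0 0 0 0 0.24 0.3;0 0 0 0 0 0.36 0.3;0 0 0 0 0 0.48 0.3;0 0 0 0 0 0.6 0.3;0 0 0 0 0 0.72 0.3;0 0 0 0 0 0.84 0.3")

```text
time: 9.87
tool_pos: [0.6355, -0.0234, 0.1346]
ee_rot: [-3.142, 0.0, 2.968]
wrist_force: [0.6, -0.3, 0.1]
width: 0.0656
```

Call:
carry_out(deltas="0 0 0 0 0 0.12 0.3;0 0 0 0 0 0.24 0.3;0 0 0 0 0 0.36 0.3;0 0 0 0 0 0.48 0.3;0 0 0 0 0 0.6 0.3;0 0 0 0 0 0.72 0.3;0 0 0 0 0 0.84 0.3;0 0 0 0 0 0.96 0.3")

```text
time: 10.53
tool_pos: [0.6355, -0.0234, 0.1345]
ee_rot: [-3.142, 0.0, 2.008]
wrist_force: [1.0, 1.3, -0.1]
width: 0.0659
```

Call:
carry_out(deltas="0 0 0 0 0 0.12 0.3;0 0 0 0 0 0.24 0.3;0 0 0 0 0 0.36 0.3;0 0 0 0 0 0.48 0.3;0 0 0 0 0 0.6 0.3;0 0 0 0 0 0.72 0.3;0 0 0 0 0 0.84 0.3;0 0 0 0 0 0.96 0.3")

```text
time: 11.2
tool_pos: [0.6354, -0.0234, 0.1345]
ee_rot: [3.142, 0.0, 1.048]
wrist_force: [-1.1, 0.0, -0.0]
width: 0.0658
```

Call:
carry_out(deltas="0 0 0 0 0 0.12 0.3;0 0 0 0 0 0.24 0.3;0 0 0 0 0 0.36 0.3;0 0 0 0 0 0.48 0.3;0 0 0 0 0 0.6 0.3;0 0 0 0 0 0.72 0.35;0 0 0 0 0 0.84 0.37;0 0 0 0 0 0.96 0.38")

```text
time: 11.87
tool_pos: [0.6355, -0.0234, 0.1345]
ee_rot: [3.142, 0.0, 0.088]
wrist_force: [0.4, -0.1, -0.6]
width: 0.0586
```

```bash
python3 o.py;  python3 - <<'E'
from h import *
p=robot.snapshot("side"); save(p,"side4.png")
cv2.imwrite("pics/side4c.png",cv2.resize(cv2.cvtColor(p["pixels"][140:290,200:360],cv2.COLOR_RGB2BGR),None,fx=4,fy=4))
E
```

```text
11.87 [ 0.6355 -0.0234  0.1345] yaw 0.088 F [ 0.43 -0.11 -0.58] T [-0.061  0.114 -0.034] w 0.0586 j [-0.126  0.3    1.262 -0.     1.579  1.357]
```

View pics/side4c.png

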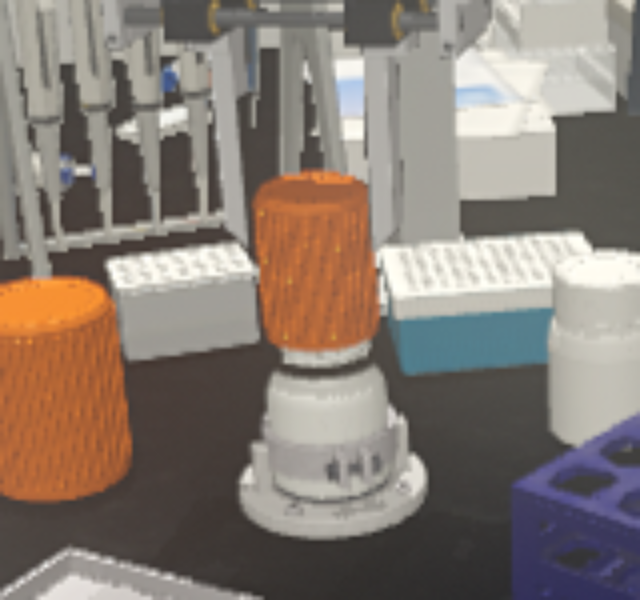

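Call:
carry_out(deltas="0 0 0 0 0 0 0.385;0 0 0 0 0 0 0.39;0 0 0 0 0 0 0.395;0 0 0 0 0 0 0.4;0 0 0 0 0 0 0.41;0 0 0 0 0 0 0.42;0 0 0 0 0 0 0.7;0 0 0 0 0 0 1")

```text
time: 12.58
tool_pos: [0.6356, -0.0234, 0.1344]
ee_rot: [3.142, -0.0, 0.095]
wrist_force: [-0.2, -0.7, -0.3]
width: 0.0555
```

```bash
python3 o.py
```

```text
12.58 [ 0.6356 -0.0234  0.1344] yaw 0.095 F [-0.17 -0.67 -0.27] T [-0.12   0.177 -0.008] w 0.0555 j [-0.126  0.3    1.262 -0.     1.579  1.35 ]
```

Call:
carry_out(deltas="0 0 -0.3 0 0 -0.12 1;0 0 -0.7 0 0 -0.24 1;0 0 -1 0 0 -0.36 1;0 0 -1.4 0 0 -0.48 1;0 0 -1.7 0 0 -0.6 1;0 0 -2.1 0 0 -0.72 1;0 0 -2.4 0 0 -0.84 1;0 0 -2.75 0 0 -0.96 1")

```text
time: 13.25
tool_pos: [0.6357, -0.0236, 0.1372]
ee_rot: [3.141, 0.0, 1.061]
wrist_force: [0.7, -0.3, 1.6]
width: 0.0553
```

```bash
python3 o.py
```

```text
13.25 [ 0.6357 -0.0236  0.1372] yaw 1.061 F [ 0.66 -0.31  1.63] T [-0.244  0.049 -0.026] w 0.0553 j [-0.126  0.299  1.258 -0.     1.584  0.384]
```

Call:
carry_out(deltas="0 0 -0.3 0 0 -0.12 1;0 0 -0.7 0 0 -0.24 1;0 0 -1 0 0 -0.36 1;0 0 -1.4 0 0 -0.48 1;0 0 -1.7 0 0 -0.6 1;0 0 -2.1 0 0 -0.72 1;0 0 -2.4 0 0 -0.84 1;0 0 -2.75 0 0 -0.96 1")

```text
time: 13.92
tool_pos: [0.6359, -0.0237, 0.1401]
ee_rot: [3.141, 0.001, 2.021]
wrist_force: [0.9, -0.2, 0.1]
width: 0.0555
```

```bash
python3 o.py
```

```text
13.92 [ 0.6359 -0.0237  0.1401] yaw 2.021 F [ 0.91 -0.24  0.12] T [-0.197 -0.091 -0.058] w 0.0555 j [-0.126  0.298  1.254 -0.     1.589 -0.576]
```

Call:
carry_out(deltas="0 0 -0.3 0 0 -0.12 1;0 0 -0.7 0 0 -0.24 1;0 0 -1 0 0 -0.36 1;0 0 -1.4 0 0 -0.48 1;0 0 -1.7 0 0 -0.6 1;0 0 -2.1 0 0 -0.72 1;0 0 -2.6 0 0 -0.72 1;0 0 -2.6 0 0 -0.72 1")

```text
time: 14.58
tool_pos: [0.6358, -0.0233, 0.1426]
ee_rot: [3.141, 0.001, 2.732]
wrist_force: [0.2, -0.7, 0.2]
width: 0.0557
```

```bash
python3 o.py
```

```text
14.58 [ 0.6358 -0.0233  0.1426] yaw 2.732 F [ 0.23 -0.69  0.22] T [-0.104 -0.166 -0.001] w 0.0557 j [-0.126  0.297  1.25   0.     1.594 -1.287]
```

Call:
carry_out(deltas="0 0 -0.2 0 0 0 1;0 0 -0.4 0 0 0 1;0 0 -0.6 0 0 0 1;0 0 -0.8 0 0 0 1;0 0 -1 0 0 0 1;0 0 -1.2 0 0 0 1;0 0 -1.4 0 0 0 1;0 0 -1.4 0 0 0 1")

```text
time: 15.25
tool_pos: [0.6355, -0.0232, 0.1436]
ee_rot: [3.141, -0.0, 2.735]
wrist_force: [-0.1, 0.2, -2.1]
width: 0.0557
```

```bash
python3 o.py
```

```text
15.25 [ 0.6355 -0.0232  0.1436] yaw 2.735 F [-0.13  0.24 -2.1 ] T [-0.072 -0.217 -0.029] w 0.0557 j [-0.126  0.297  1.248  0.     1.597 -1.29 ]
```

Call:
carry_out(deltas="0 0 0 0 0 -0.12 1;0 0 0 0 0 -0.24 1;0 0 -0.2 0 0 -0.36 1;0 0 -0.4 0 0 -0.48 1;0 0 -0.7 0 0 -0.6 1;0 0 -1.1 0 0 -0.6 1;0 0 -1.5 0 0 -0.6 1;0 0 -1.5 0 0 -0.6 1")

```text
time: 15.92
tool_pos: [0.6355, -0.0232, 0.1454]
ee_rot: [3.141, 0.0, -2.951]
wrist_force: [1.0, -0.7, -1.1]
width: 0.0551
```

```bash
python3 o.py;  python3 - <<'E'
from h import *
p=robot.snapshot("side"); save(p,"side5.png")
cv2.imwrite("pics/side5c.png",cv2.resize(cv2.cvtColor(p["pixels"][140:290,200:360],cv2.COLOR_RGB2BGR),None,fx=4,fy=4))
E
```

```text
15.92 [ 0.6355 -0.0232  0.1454] yaw -2.951 F [ 1.04 -0.68 -1.07] T [ 0.065 -0.184  0.017] w 0.0551 j [-0.126  0.296  1.246  0.     1.6   -1.887]
```

View pics/side5c.png

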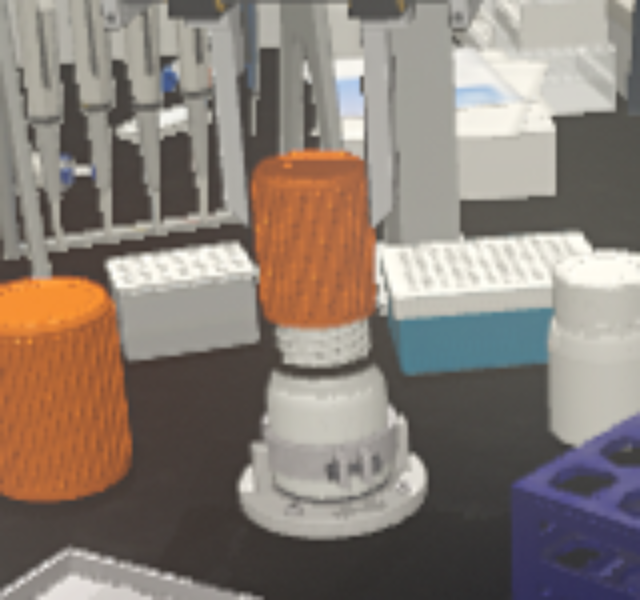

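Call:
carry_out(deltas="0 0 -0.3 0 0 0 1;0 0 -0.6 0 0 0 1;0 0 -1 0 0 0 1;0 0 -1.4 0 0 0 1;0 0 -1.8 0 0 0 1;0 0 -2.2 0 0 0 1;0 0 -2.6 0 0 0 1;0 0 -3 0 0 0 1")

```text
time: 16.63
tool_pos: [0.6354, -0.0232, 0.1485]
ee_rot: [3.141, -0.0, -2.948]
wrist_force: [0.3, 0.1, -1.8]
width: 0.0551
```

```bash
python3 o.py
```

```text
16.63 [ 0.6354 -0.0232  0.1485] yaw -2.948 F [ 0.31  0.14 -1.84] T [ 0.131 -0.135 -0.009] w 0.0551 j [-0.126  0.295  1.241  0.     1.606 -1.89 ]
```

Call:
carry_out(deltas="0 0 -3 0 0 0 1;0 0 -7 0 0 0 1;0 0 -13 0 0 0 1;0 0 -21 0 0 0 1;0 0 -31 0 0 0 1;0 0 -41 0 0 0 1;0 0 -51 0 0 0 1;0 0 -60 0 0 0 1")

```text
time: 17.3
tool_pos: [0.6359, -0.0234, 0.2103]
ee_rot: [-3.141, 0.002, -2.948]
wrist_force: [0.6, -0.1, -0.7]
width: 0.0555
```

```bash
python3 o.py;  python3 - <<'E'
from h import *
p=robot.snapshot("side"); save(p,"side6.png")
cv2.imwrite("pics/side6c.png",cv2.resize(cv2.cvtColor(p["pixels"][120:290,190:370],cv2.COLOR_RGB2BGR),None,fx=3.5,fy=3.5))
np.set_printoptions(precision=4,suppress=True)
# wall fit: axis tilt of lid
C=cloud(p);im=p["pixels"].astype(int)
m=(im[...,0]>im[...,2]+70)&(p["range_z"]>0)&(C[...,2]>.155)&(np.hypot(C[...,0]-.6355,C[...,1]+.0232)<.05)
Q=C[m];print(len(Q),Q.min(0),Q.max(0))
from scipy.optimize import least_squares
def f(v):
    ax=Q[:,2]-.2
    return np.hypot(Q[:,0]-v[0]-v[2]*ax,Q[:,1]-v[1]-v[3]*ax)-.028
W=Q[:,2]<.23
Q=Q[(Q[:,2]<.232)]
s=least_squares(f,[.6355,-.0232,0,0],loss="soft_l1",f_scale=.001);print(s.x,np.std(s.fun))
d=robot.place_of(p,"lid");print([(round(x["p"],2),w(p,x["at"])) for x in d[:3]])
E
```

```text
17.3 [ 0.6359 -0.0234  0.2103] yaw -2.948 F [ 0.63 -0.06 -0.71] T [0.032 0.02  0.005] w 0.0555 j [-0.126  0.279  1.138  0.     1.722 -1.89 ]
1426 [ 0.6    -0.0671  0.1644] [0.6597 0.0187 0.3386]
[ 0.637  -0.0226  0.0146  0.0019] 0.0012591635664232917
[(0.72, array([ 0.6364, -0.0264,  0.1983])), (0.57, array([0.6282, 0.1248, 0.0485]))]
```

View pics/side6c.png

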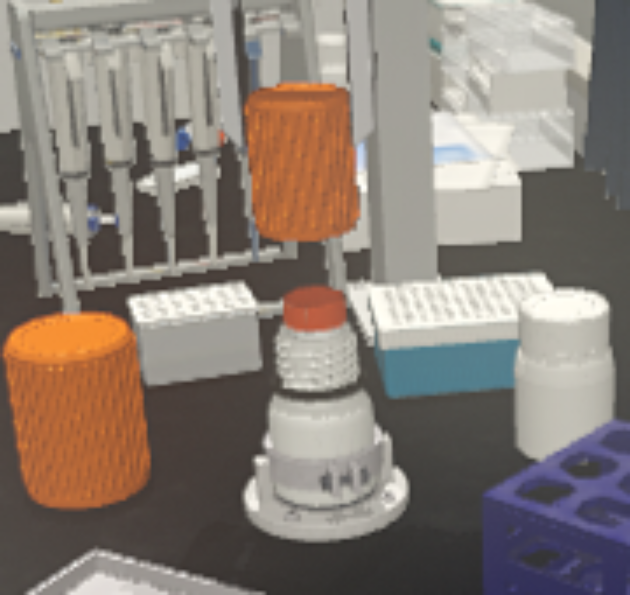

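The lid is free and clear of the tube; its red-orange cap shows at crop (315,308). The lid tilts only about 1°. Next I need the beaker's extent for clearance at the tray, and the tray's exact pose.

```bash
python3 - <<'E'
from h import *
np.set_printoptions(precision=3,suppress=True)
p=dict(np.load("top0.npz"));C=cloud(p);ok=p["range_z"]>0
m=ok&(C[...,2]>.10)&(C[...,2]<.2)&(C[...,0]>.33)&(C[...,0]<.6)&(C[...,1]>.07)&(C[...,1]<.4)
Q=C[m];Q=Q[~((np.hypot(Q[:,0]-.626,Q[:,1]-.126)<.06))]
print(len(Q),np.percentile(Q,[1,50,99],axis=0),cv2.minEnclosingCircle((Q[:,:2]*1000).astype(np.float32)))
p2=dict(np.load("side0.npz"));C=cloud(p2);m=(p2["range_z"]>0)&(C[...,2]>.10)&(C[...,2]<.2)&(C[...,0]>.3)&(C[...,0]<.55)&(C[...,1]>.05)&(C[...,1]<.4)
Q=C[m];print(len(Q),np.percentile(Q,[1,50,99],axis=0))
# project tray rectangle on the top picture
im=cv2.cvtColor(p["pixels"],cv2.COLOR_RGB2BGR)
def draw(P,im,p,c):
    q=np.array([px(p,x) for x in P]);cv2.polylines(im,[np.round(q*8).astype(int)],True,c,1,cv2.LINE_AA,3)
y=np.radians(-11.2)
for n,pp in (("top",p),("side",p2)):
    im=cv2.resize(cv2.cvtColor(pp["pixels"],cv2.COLOR_RGB2BGR),None,fx=1,fy=1)
    R=np.array([[np.cos(y),-np.sin(y)],[np.sin(y),np.cos(y)]])
    c=[R@[a*.065,b*.055]+[.455,.0275] for a,b in((1,1),(-1,1),(-1,-1),(1,-1))]
    draw([(*q,.014) for q in c],im,pp,(0,0,255))
    yr=np.radians(-112.4);R=np.array([[np.cos(yr),-np.sin(yr)],[np.sin(yr),np.cos(yr)]])
    for X in(-88,-52,-17,18,53,88):
        for Y in(-35,0,35):
            o=R@[X/1e3,Y/1e3]+[.541,-.2715]
            draw([(*(o+R@[a*.016,b*.016]),.072) for a,b in((1,1),(-1,1),(-1,-1),(1,-1))],im,pp,(0,255,255))
    a,b,c_,d=(210,330,200,470) if n=="top" else (230,350,150,490)
    cv2.imwrite(f"pics/{n}_ov.png",cv2.resize(im[a:b,c_:d],None,fx=2.3,fy=2.3,interpolation=cv2.INTER_CUBIC))
E
```

```text
2614 [[0.404 0.092 0.101]
 [0.465 0.176 0.138]
 [0.539 0.215 0.153]] ((475.3507995605469, 159.86032104492188), 76.75956726074219)
3615 [[0.404 0.092 0.101]
 [0.45  0.145 0.132]
 [0.538 0.211 0.151]]
```

View pics/top_ov.png

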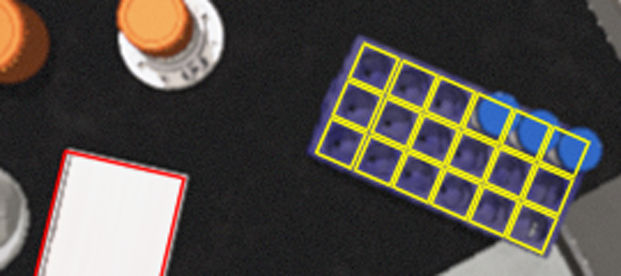

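View pics/side_ov.png

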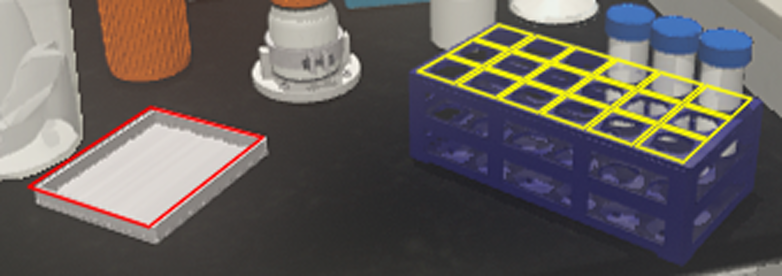

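```bash
python3 - <<'E'
from h import *
np.set_printoptions(precision=2,suppress=True)
print(tool((.6355,-.0232,.2084,3.335),(.453,.020,.2084,3.335-.88)))
E
```

```text
[170.79  77.47  -0.     0.88]
```

Call:
carry_out(deltas="10 4.5 0 0 0 0.11 1;32 14.5 0 0 0 0.22 1;60 27.2 0 0 0 0.33 1;88 40 0 0 0 0.44 1;116 52.6 0 0 0 0.55 1;142 64.4 0 0 0 0.66 1;162 73.5 0 0 0 0.77 1;170.8 77.5 0 0 0 0.88 1")

```text
time: 18.07
tool_pos: [0.4504, 0.0207, 0.2085]
ee_rot: [-3.141, -0.001, 2.45]
wrist_force: [0.2, -0.4, -0.7]
width: 0.0555
```

Call:
carry_out(deltas="0 0 5 0 0 0.11 1;0 0 20 0 0 0.22 1;0 0 40 0 0 0.33 1;0 0 60 0 0 0.44 1;0 0 80 0 0 0.55 1;0 0 100 0 0 0.66 1;0 0 118 0 0 0.77 1;0 0 128.4 0 0 0.88 1")

```text
time: 18.73
tool_pos: [0.4513, 0.0201, 0.0773]
ee_rot: [-3.138, -0.0, 1.569]
wrist_force: [0.1, -0.2, -1.1]
width: 0.0554
```

```bash
python3 o.py;  python3 - <<'E'
from h import *
p=robot.snapshot("side"); save(p,"side7.png")
cv2.imwrite("pics/side7c.png",cv2.resize(cv2.cvtColor(p["pixels"][180:350,120:330],cv2.COLOR_RGB2BGR),None,fx=3.5,fy=3.5))
np.set_printoptions(precision=4,suppress=True)
C=cloud(p);im=p["pixels"].astype(int)
m=(im[...,0]>im[...,2]+70)&(p["range_z"]>0)&(np.hypot(C[...,0]-.453,C[...,1]-.02)<.05)
Q=C[m];print(len(Q),np.percentile(Q,[1,99],axis=0))
E
```

```text
18.73 [0.4513 0.0201 0.0773] yaw 1.569 F [ 0.13 -0.17 -1.15] T [-0.07   0.019 -0.043] w 0.0554 j [-0.081 -0.067  1.785  0.     1.428 -0.08 ]
1444 [[ 0.4228 -0.0081  0.0329]
 [ 0.4799  0.0382  0.1917]]
```

View pics/side7c.png

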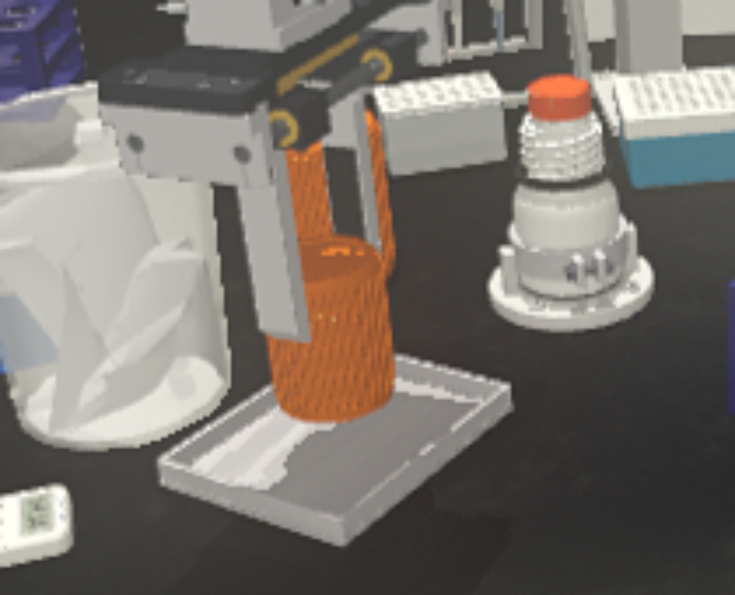

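Call:
carry_out(deltas="0 0 8 0 0 0 1;0 0 16 0 0 0 1;0 0 23 0 0 0 1;0 0 28 0 0 0 1;0 0 29.5 0 0 0 1;0 0 30.5 0 0 0 1;0 0 31 0 0 0 1;0 0 31.5 0 0 0 1")

```text
time: 19.45
tool_pos: [0.4534, 0.0199, 0.0489]
ee_rot: [3.141, 0.0, 1.575]
wrist_force: [-0.6, 0.4, -0.6]
width: 0.0555
```

```bash
python3 o.py
```

```text
19.45 [0.4534 0.0199 0.0489] yaw 1.575 F [-0.65  0.43 -0.57] T [-0.128  0.073  0.066] w 0.0555 j [-0.081 -0.041  1.819  0.     1.362 -0.085]
```

Call:
carry_out(deltas="0 0 0.3 0 0 0 1;0 0 0.6 0 0 0 1;0 0 0.8 0 0 0 1;0 0 1 0 0 0 1;0 0 1.2 0 0 0 1;0 0 1.4 0 0 0 1;0 0 1.6 0 0 0 1;0 0 1.6 0 0 0 1")

```text
time: 20.12
tool_pos: [0.4535, 0.0203, 0.0482]
ee_rot: [3.14, -0.001, 1.575]
wrist_force: [-2.4, 1.7, 6.8]
width: 0.0554
```

```bash
python3 o.py
```

```text
20.12 [0.4535 0.0203 0.0482] yaw 1.575 F [-2.4   1.68  6.81] T [ 0.178  0.626 -0.067] w 0.0554 j [-0.081 -0.04   1.82   0.001  1.36  -0.085]
```

Call:
carry_out(deltas="0 0 -0.3 0 0 0 1;0 0 -0.3 0 0 0 0.42;0 0 -0.3 0 0 0 0.4;0 0 -0.3 0 0 0 0.39;0 0 -0.3 0 0 0 0.37;0 0 -0.3 0 0 0 0.3;0 0 -0.3 0 0 0 0.15;0 0 -0.3 0 0 0 0")

```text
time: 20.78
tool_pos: [0.4529, 0.0199, 0.0469]
ee_rot: [-3.141, 0.0, 1.575]
wrist_force: [0.4, -0.1, -0.1]
width: 0.0755
```

Call:
carry_out(deltas="0 0 -4 0 0 0 0;0 0 -14 0 0 0 0;0 0 -30 0 0 0 0;0 0 -50 0 0 0 0;0 0 -75 0 0 0 0;0 0 -100 0 0 0 0;0 0 -125 0 0 0 0;0 0 -150 0 0 0 0")

```text
time: 21.45
tool_pos: [0.453, 0.02, 0.1996]
ee_rot: [3.14, 0.0, 1.575]
wrist_force: [0.3, 0.1, -0.1]
width: 0.094
```

```bash
python3 o.py;  python3 - <<'E'
from h import *
p=robot.snapshot("side"); save(p,"side8.png"); q=robot.snapshot("top"); save(q,"top8.png")
np.savez("side8.npz",**{k:np.array(v) for k,v in p.items()})
np.savez("top8.npz",**{k:np.array(v) for k,v in q.items()})
cv2.imwrite("pics/side8c.png",cv2.resize(cv2.cvtColor(p["pixels"][180:350,120:330],cv2.COLOR_RGB2BGR),None,fx=3.5,fy=3.5))
np.set_printoptions(precision=4,suppress=True)
for n,p in (("side",p),("top",q)):
    C=cloud(p);im=p["pixels"].astype(int)
    m=(im[...,0]>im[...,2]+70)&(p["range_z"]>0)
    Q=C[m&(np.hypot(C[...,0]-.453,C[...,1]-.02)<.05)]
    if len(Q): print(n,"lid",len(Q),np.percentile(Q,[1,50,99],axis=0))
    m=(im[...,0]>im[...,2]+60)&(p["range_z"]>0)
    Q=C[m&(np.hypot(C[...,0]-.6355,C[...,1]+.0232)<.035)&(C[...,2]>.1)]
    if len(Q): print(n,"cap",len(Q),np.percentile(Q,[1,50,99],axis=0), cv2.minEnclosingCircle((Q[:,:2]*1000).astype(np.float32)))
    d=robot.place_of(p,"tube_mid");print([(round(x["p"],2),w(p,x["at"])) for x in d[:3]])
    d=robot.place_of(p,"canister_mouth");print([(round(x["p"],2),w(p,x["at"])) for x in d[:3]])
E
```

```text
21.45 [0.453  0.02   0.1996] yaw 1.575 F [ 0.33  0.1  -0.1 ] T [-0.036  0.062  0.026] w 0.094 j [-0.081 -0.13   1.596  0.     1.675 -0.085]
side lid 1678 [[ 0.4247 -0.0073  0.0034]
 [ 0.4348  0.0101  0.0497]
 [ 0.4742  0.042   0.0744]]
side cap 203 [[ 0.6183 -0.0404  0.1107]
 [ 0.6271 -0.0265  0.1223]
 [ 0.6528 -0.0097  0.1253]] ((636.094970703125, -24.24632453918457), 18.559263229370117)
[]
[]
top lid 641 [[ 0.4291 -0.0068  0.0286]
 [ 0.4561  0.016   0.0735]
 [ 0.4973  0.0372  0.3354]]
top cap 267 [[ 0.62   -0.0391  0.1053]
 [ 0.6366 -0.0238  0.1255]
 [ 0.6537 -0.0072  0.1286]] ((638.2125244140625, -22.926311492919922), 18.68841552734375)
[]
[(0.87, array([ 0.6331, -0.0223,  0.1056]))]
```

View pics/side8c.png

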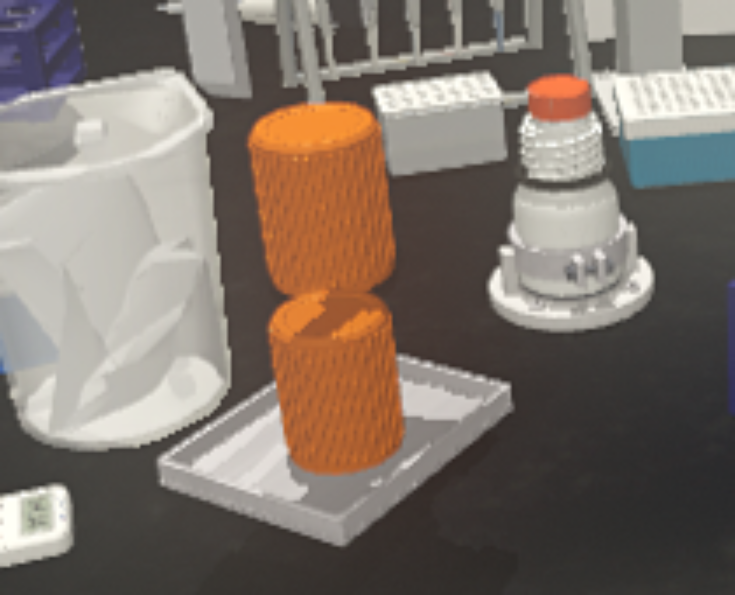

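View pics/top8.png

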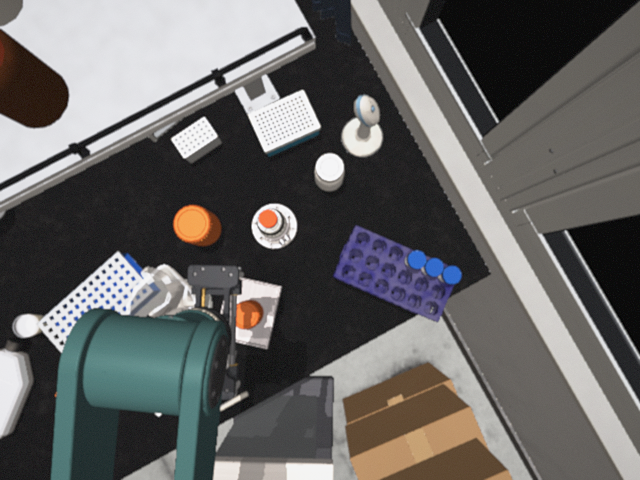

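```bash
cat > fit.py <<'E'
from h import *
from scipy.optimize import minimize,least_squares
np.set_printoptions(precision=4,suppress=True)
XS=[-88,-52,-17,18,53,88];YS=[-35,0,35]
# sample pts: plate bars vs holes
hol=[(x+a,y+b) for x in XS for y in YS if not (y==35 and x>0) and not(x>0 and y==0 and False) for a in np.arange(-13,14,2) for b in np.arange(-13,14,2)]
g=[(x,y) for x in np.arange(-112,113,1.) for y in np.arange(-56,57,1.) if not any(abs(x-X)<16.2 and abs(y-Y)<16.2 for X in XS for Y in YS) and not (x>0 and y>14)]
out=[(x,y) for x in np.arange(-119,120,1.) for y in np.arange(-63,64,1.) if (abs(x)>114 or abs(y)>58)and not (x>0 and y>14)]
def sc(v,p,im):
    c,s=np.cos(v[2]),np.sin(v[2])
    def samp(l):
        l=np.array(l)/1e3;P=np.c_[v[0]+c*l[:,0]-s*l[:,1],v[1]+s*l[:,0]+c*l[:,1],np.full(len(l),.072)]
        q,_=cv2.projectPoints(P,p["rvec"].astype(float),p["tvec"].astype(float),p["camera_matrix"].astype(float),None);q=q.reshape(-1,1,2).astype(np.float32)
        return cv2.remap(im,q[...,0],q[...,1],cv2.INTER_LINEAR).mean()
    return samp(hol)-samp(g) 
for n in ["side0","top0","side8","top8"]:
    p=dict(np.load(n+".npz"));im=p["pixels"].astype(np.float32);im=im[...,2]-0*im[...,0]
    im=cv2.GaussianBlur(im,(0,0),.6)
    best=None
    for dx in(-3,0,3):
        for dy in(-3,0,3):
            r=minimize(sc,[.541+dx/1e3,-.2715+dy/1e3,np.radians(-112.4)],args=(p,im),method="Nelder-Mead",options=dict(initial_simplex=np.array([.541+dx/1e3,-.2715+dy/1e3,np.radians(-112.4)])+np.array([[0,0,0],[.002,0,0],[0,.002,0],[0,0,.02]]),xatol=1e-5,fatol=1e-3))
            if best is None or r.fun<best.fun:best=r
    v=best.x;c,s=np.cos(v[2]),np.sin(v[2]);l=(-.017,-.035)
    print(n,"rack",v[:2],np.degrees(v[2]),best.fun,"place",v[0]+c*l[0]-s*l[1],v[1]+s*l[0]+c*l[1])
# lid in tray
for n,src in (("side","side8"),("top","top8")):
    p=dict(np.load(src+".npz"));C=cloud(p);im=p["pixels"].astype(int)
    m=(im[...,0]>im[...,2]+60)&(p["range_z"]>0)&(np.hypot(C[...,0]-.453,C[...,1]-.02)<.04)&(C[...,2]>.008)&(C[...,2]<.069)
    Q=C[m]
    s=least_squares(lambda v:np.hypot(Q[:,0]-v[0],Q[:,1]-v[1])-.028,[.453,.02],loss="soft_l1",f_scale=.001);print(n,"lid",s.x,len(Q),s.fun.std())
    C8=C;m=(p["range_z"]>0)&(C[...,2]>.15)&(C[...,1]<-.3);Q=C[m];print("hi right",len(Q),np.percentile(Q,[1,99],axis=0) if len(Q) else 0)
    m=(p["range_z"]>0)&(C[...,2]>.15)&(np.hypot(C[...,0]-.52,C[...,1]+.24)<.2);print("near rack high",m.sum())
E
python3 fit.py
```

```text
side0 rack [ 0.5423 -0.2716] -110.96027455283567 -26.343582153320312 place 0.5157408080975703 -0.24324334231681372
top0 rack [ 0.5428 -0.2727] -111.51829209415955 -19.073089599609375 place 0.5164613311287009 -0.24406529842331623
side8 rack [ 0.5423 -0.2716] -110.99774815484416 -27.111404418945312 place 0.5156924202548178 -0.24323327200536815
top8 rack [ 0.5427 -0.2727] -111.52021093961541 -19.737274169921875 place 0.5164114743518573 -0.24406662039092175
side lid [0.4544 0.0212] 1133 0.0010905987675486556
hi right 27006 [[ 0.49   -0.5679  0.1522]
 [ 0.9948 -0.3036  0.4547]]
near rack high 0
top lid [0.4522 0.022 ] 92 0.0005902046345440665
hi right 34629 [[ 0.3438 -0.6558  0.1532]
 [ 0.9748 -0.3103  0.5569]]
near rack high 0
```

Call:
carry_out(deltas="-2.5 10 0 0 0 0 0;-9 37 0 0 0 0 0;-17 70 0 0 0 0 0;-25.5 105 0 0 0 0 0.1;-33 136 0 0 0 0 0.2;-39 160 5 0 0 0 0.3;-43 177 12 0 0 0 0.3;-44.4 182.8 17.2 0 0 0 0.3")

```text
time: 22.42
tool_pos: [0.6376, -0.0247, 0.1761]
ee_rot: [-3.138, -0.0, 1.574]
wrist_force: [-0.9, -0.2, -0.2]
width: 0.0667
```

Call:
carry_out(deltas="0 0 12 0 0 0 0.4;0 0 28 0 0 0 0.4;0 0 44 0 0 0 0.45;0 0 58 0 0 0 0.5;0 0 65 0 0 0 0.55;0 0 69 0 0 0 0.58;0 0 70 0 0 0 0.58;0 0 70 0 0 0 0.58")

```text
time: 23.08
tool_pos: [0.6358, -0.0236, 0.1103]
ee_rot: [3.141, -0.0, 1.575]
wrist_force: [-0.6, 0.1, -0.6]
width: 0.0395
```

```bash
python3 o.py;  python3 - <<'E'
from h import *
p=robot.snapshot("side"); save(p,"side9.png")
cv2.imwrite("pics/side9c.png",cv2.resize(cv2.cvtColor(p["pixels"][140:280,210:350],cv2.COLOR_RGB2BGR),None,fx=4.2,fy=4.2))
E
```

```text
23.08 [ 0.6358 -0.0236  0.1103] yaw 1.575 F [-0.6   0.13 -0.55] T [-0.05   0.089  0.022] w 0.0395 j [-0.126  0.312  1.295  0.     1.534 -0.13 ]
```

View pics/side9c.png

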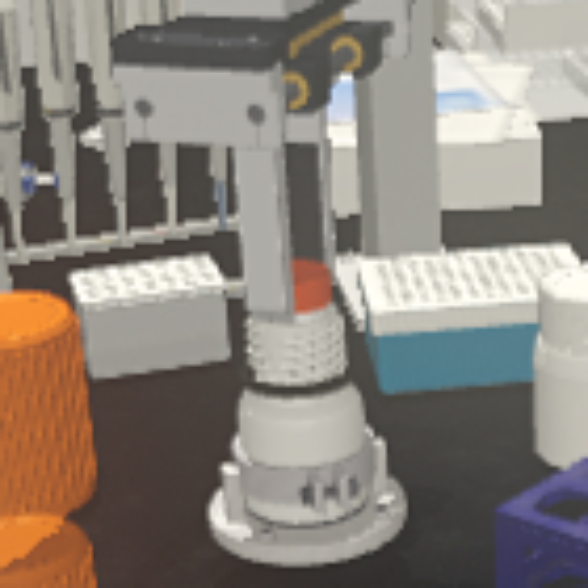

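Call:
carry_out(deltas="0 0 0 0 0 0 0.59;0 0 0 0 0 0 0.6;0 0 0 0 0 0 0.61;0 0 0 0 0 0 0.62;0 0 0 0 0 0 0.63;0 0 0 0 0 0 0.64;0 0 0 0 0 0 1;0 0 0 0 0 0 1")

```text
time: 23.8
tool_pos: [0.6362, -0.0237, 0.1102]
ee_rot: [3.141, -0.0, 1.575]
wrist_force: [0.5, -0.1, 0.5]
width: 0.0338
```

```bash
python3 o.py
```

```text
23.8 [ 0.6362 -0.0237  0.1102] yaw 1.575 F [ 0.47 -0.08  0.55] T [-0.115 -0.02  -0.021] w 0.0338 j [-0.126  0.313  1.295  0.     1.534 -0.13 ]
```

Gripped (33.8 mm). I'll draw it out slowly at first.

Call:
carry_out(deltas="0 0 -1 0 0 0 1;0 0 -2 0 0 0 1;0 0 -4 0 0 0 1;0 0 -6 0 0 0 1;0 0 -9 0 0 0 1;0 0 -12 0 0 0 1;0 0 -16 0 0 0 1;0 0 -20 0 0 0 1")

```text
time: 24.47
tool_pos: [0.636, -0.0237, 0.1304]
ee_rot: [3.141, -0.0, 1.575]
wrist_force: [0.2, -0.4, -0.5]
width: 0.0338
```

```bash
python3 o.py;  python3 - <<'E'
from h import *
p=robot.snapshot("side"); save(p,"side10.png")
cv2.imwrite("pics/side10c.png",cv2.resize(cv2.cvtColor(p["pixels"][120:280,210:350],cv2.COLOR_RGB2BGR),None,fx=3.7,fy=3.7))
E
```

```text
24.47 [ 0.636  -0.0237  0.1304] yaw 1.575 F [ 0.22 -0.39 -0.48] T [-0.038  0.035  0.006] w 0.0338 j [-0.126  0.303  1.267  0.     1.572 -0.13 ]
```

View pics/side10c.png

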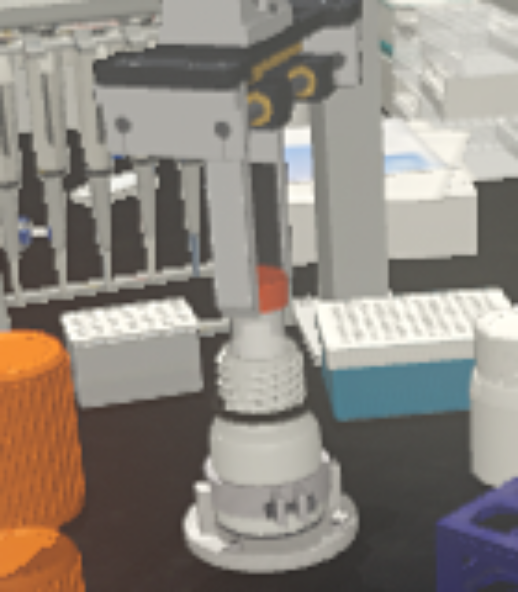

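Call:
carry_out(deltas="0 0 -8 0 0 0 1;0 0 -20 0 0 0 1;0 0 -35 0 0 0 1;0 0 -50 0 0 0 1;0 0 -65 0 0 0 1;0 0 -80 0 0 0 1;0 0 -95 0 0 0 1;0 0 -105 0 0 0 1")

```text
time: 25.18
tool_pos: [0.6366, -0.0238, 0.2383]
ee_rot: [3.138, 0.0, 1.575]
wrist_force: [0.8, 0.3, 0.4]
width: 0.0339
```

```bash
python3 o.py;  python3 - <<'E'
from h import *
p=robot.snapshot("side"); save(p,"side11.png")
cv2.imwrite("pics/side11c.png",cv2.resize(cv2.cvtColor(p["pixels"][80:280,190:370],cv2.COLOR_RGB2BGR),None,fx=2.9,fy=2.9))
print(tool((.636,-.0236,.235,1.575),(.516,-.2435,.235,1.575)))
E
```

```text
25.18 [ 0.6366 -0.0238  0.2383] yaw 1.575 F [0.81 0.33 0.35] T [-0.065  0.049  0.047] w 0.0339 j [-0.126  0.278  1.085  0.     1.775 -0.13 ]
[-219.39361779 -120.92332476   -0.           -0.        ]
```

View pics/side11c.png

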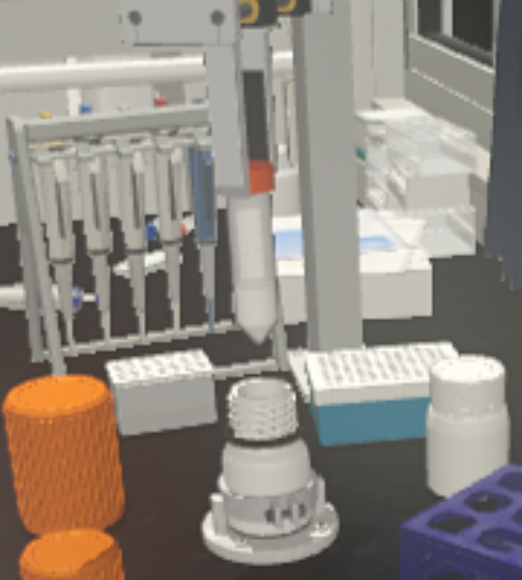

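The tube is clear of the canister (tip at crop (260,335)); it has a conical foot, which helps insertion. Next, over the rack place.

Call:
carry_out(deltas="-6 -3.3 0 0 0 0 1;-20 -11 0 0 0 0 1;-42 -23.2 0 0 0 0 1;-68 -37.5 0 0 0 0 1;-94 -51.8 0 0 0 0 1;-120 -66.2 0 0 0 0 1;-146 -80.5 0 0 0 0 1;-172 -94.8 0 0 0 0 1")

```text
time: 25.9
tool_pos: [0.5394, -0.198, 0.2333]
ee_rot: [-3.139, -0.001, 1.574]
wrist_force: [-0.4, -0.2, -0.3]
width: 0.0337
```

Call:
carry_out(deltas="-22 -12.1 0 0 0 0 1;-36 -19.8 5 0 0 0 1;-44 -24.3 15 0 0 0 1;-47.4 -26.1 25 0 0 0 1;-47.4 -26.1 35 0 0 0 1;-47.4 -26.1 43 0 0 0 1;-47.4 -26.1 45 0 0 0 1;-47.4 -26.1 45 0 0 0 1")

```text
time: 26.57
tool_pos: [0.5158, -0.2423, 0.1883]
ee_rot: [-3.139, -0.002, 1.576]
wrist_force: [0.1, -0.6, 0.1]
width: 0.034
```

```bash
python3 o.py;  cat > look.py <<'E'
from h import *
import sys
k=sys.argv[1]
np.set_printoptions(precision=4,suppress=True)
from scipy.optimize import least_squares
p=robot.snapshot("side"); save(p,f"side{k}.png");q=robot.snapshot("top"); save(q,f"top{k}.png")
np.savez(f"side{k}.npz",**{a:np.array(v) for a,v in p.items()});np.savez(f"top{k}.npz",**{a:np.array(v) for a,v in q.items()})
for n,p in (("side",p),("top",q)):
    im=p["pixels"];c=px(p,(.52,-.25,.11)).astype(int)
    cv2.imwrite(f"pics/{n}{k}c.png",cv2.resize(cv2.cvtColor(im[max(0,c[1]-100):c[1]+75,c[0]-100:c[0]+100],cv2.COLOR_RGB2BGR),None,fx=3.5,fy=3.3))
    C=cloud(p)
    m=(p["range_z"]>0)&(C[...,2]>float(sys.argv[2]))&(C[...,2]<float(sys.argv[3]))&(np.hypot(C[...,0]-.516,C[...,1]+.2435)<.03)
    Q=C[m];print(n,len(Q))
    if len(Q)>30:
        zm=Q[:,2].mean();s=least_squares(lambda v:np.hypot(Q[:,0]-v[0]-v[2]*(Q[:,2]-zm),Q[:,1]-v[1]-v[3]*(Q[:,2]-zm))-.0142,[.516,-.2435,0,0],loss="soft_l1",f_scale=.001);print(s.x,zm,s.fun.std(),Q[:,2].min())
E
python3 look.py 12 .12 .183
```

```text
26.57 [ 0.5158 -0.2423  0.1883] yaw 1.576 F [ 0.12 -0.59  0.1 ] T [-0.075  0.015  0.002] w 0.034 j [-0.539  0.138  1.349  0.     1.658 -0.544]
side 732
[ 0.5161 -0.2416 -0.0033 -0.0002] 0.15179163891016423 0.0008867608906834264 0.12005922032197333
top 0
```

View pics/side12c.png

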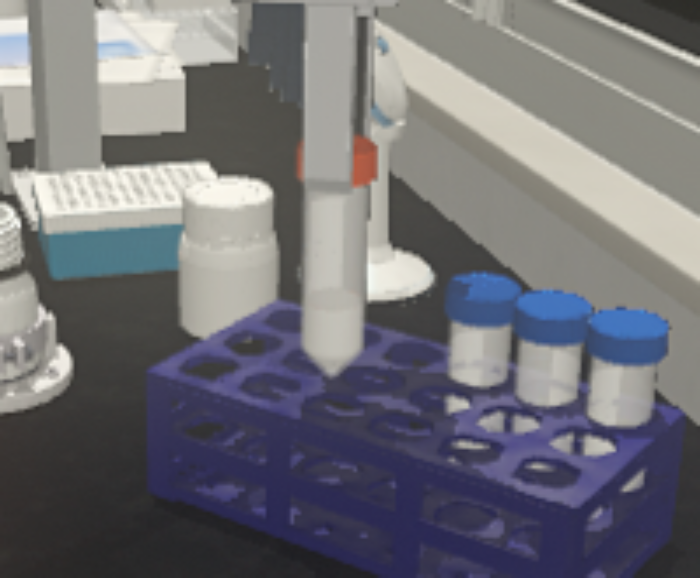

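View pics/top12c.png

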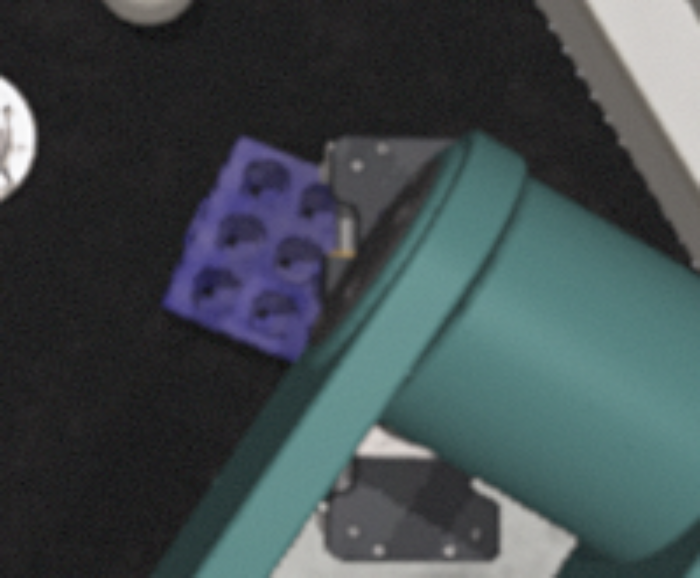

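```bash
python3 o.py
```

```text
26.67 [ 0.5165 -0.2429  0.1901] yaw 1.576 F [ 0.23  0.04 -0.8 ] T [-0.05   0.035 -0.017] w 0.0335 j [-0.539  0.137  1.347  0.     1.658 -0.544]
```

Call:
carry_out(deltas="-0.6 0 4 0 0 0 1;-0.6 0 9 0 0 0 1;-0.6 0 14 0 0 0 1;-0.6 0 18 0 0 0 1;-0.6 0 22 0 0 0 1;-0.6 0 26 0 0 0 1;-0.6 0 30 0 0 0 1;-0.6 0 34 0 0 0 1")

```text
time: 27.33
tool_pos: [0.5159, -0.2442, 0.1555]
ee_rot: [-3.142, -0.0, 1.575]
wrist_force: [0.7, 0.2, -1.1]
width: 0.0337
```

```bash
python3 o.py; python3 look.py 13 .085 .148
```

```text
27.33 [ 0.5159 -0.2442  0.1555] yaw 1.575 F [ 0.73  0.15 -1.1 ] T [-0.048  0.083  0.014] w 0.0337 j [-0.542  0.148  1.402  0.     1.591 -0.545]
side 691
[ 0.5165 -0.2434 -0.0102  0.0008] 0.11697637289621272 0.0008628972894331743 0.0850083640713288
top 0
```

View pics/side13c.png

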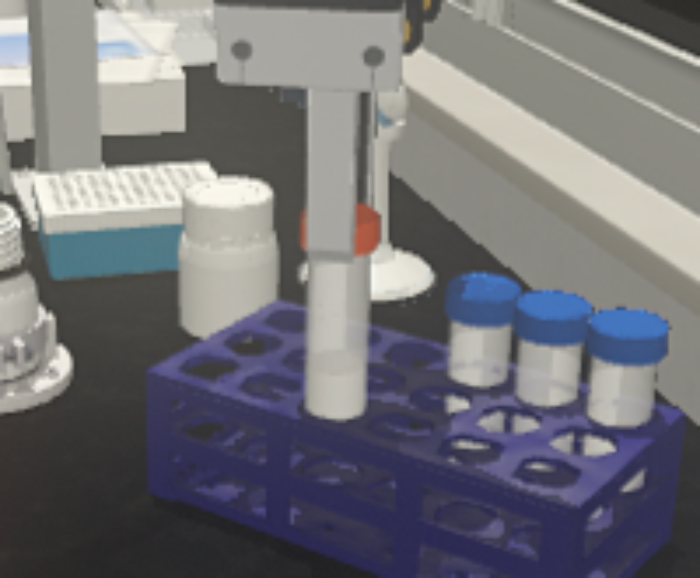

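Call:
carry_out(deltas="0 0 2 0 0 0 1;0 0 4 0 0 0 1;0 0 6.5 0 0 0 1;0 0 9 0 0 0 1;0 0 11.5 0 0 0 1;0 0 14 0 0 0 1;0 0 17 0 0 0 1;0 0 20 0 0 0 1")

```text
time: 28.1
tool_pos: [0.516, -0.2442, 0.1357]
ee_rot: [3.142, -0.0, 1.575]
wrist_force: [0.4, -0.3, -0.4]
width: 0.0336
```

```bash
python3 o.py
```

```text
28.1 [ 0.516  -0.2442  0.1357] yaw 1.575 F [ 0.38 -0.34 -0.43] T [-0.094  0.065  0.004] w 0.0336 j [-0.541  0.157  1.432  0.     1.553 -0.545]
```

Entering freely with no side force; I'll continue down and then feel for the floor.

Call:
carry_out(deltas="0 0 4 0 0 0 1;0 0 9 0 0 0 1;0 0 14 0 0 0 1;0 0 19 0 0 0 1;0 0 23 0 0 0 1;0 0 26 0 0 0 1;0 0 28 0 0 0 1;0 0 29.5 0 0 0 1")

```text
time: 28.77
tool_pos: [0.5159, -0.2441, 0.1061]
ee_rot: [-3.141, -0.0, 1.575]
wrist_force: [-0.1, 0.2, 0.2]
width: 0.0336
```

```bash
python3 o.py
```

```text
28.77 [ 0.5159 -0.2441  0.1061] yaw 1.575 F [-0.13  0.22  0.2 ] T [-0.111  0.11   0.058] w 0.0336 j [-0.541  0.173  1.473  0.     1.496 -0.545]
```

Call:
carry_out(deltas="0 0 0.5 0 0 0 1;0 0 1 0 0 0 1;0 0 1.4 0 0 0 1;0 0 1.8 0 0 0 1;0 0 2.2 0 0 0 1;0 0 2.6 0 0 0 1;0 0 3 0 0 0 1;0 0 3 0 0 0 1")

```text
time: 29.43
tool_pos: [0.5161, -0.2443, 0.1036]
ee_rot: [3.141, 0.0, 1.575]
wrist_force: [-0.2, -0.2, 0.4]
width: 0.0337
```

```bash
python3 o.py
```

```text
29.43 [ 0.5161 -0.2443  0.1036] yaw 1.575 F [-0.15 -0.25  0.42] T [-0.097  0.026  0.053] w 0.0337 j [-0.541  0.174  1.477  0.     1.49  -0.545]
```

Call:
carry_out(deltas="0 0 0.3 0 0 0 1;0 0 0.6 0 0 0 1;0 0 0.8 0 0 0 1;0 0 1 0 0 0 1;0 0 1.2 0 0 0 1;0 0 1.4 0 0 0 1;0 0 1.4 0 0 0 1;0 0 1.4 0 0 0 1")

```text
time: 30.1
tool_pos: [0.5163, -0.2445, 0.1035]
ee_rot: [3.14, 0.001, 1.575]
wrist_force: [-1.9, 0.2, 7.0]
width: 0.0336
```

```bash
python3 o.py; python3 look.py 14 .085 .1
```

```text
30.1 [ 0.5163 -0.2445  0.1035] yaw 1.575 F [-1.93  0.2   7.01] T [0.034 0.525 0.024] w 0.0336 j [-0.541  0.174  1.477 -0.     1.489 -0.545]
side 148
[ 0.5163 -0.2439  0.0342 -0.0128] 0.09200567310549093 0.0008643680603308492 0.08508735618733661
top 0
```

View pics/side14c.png

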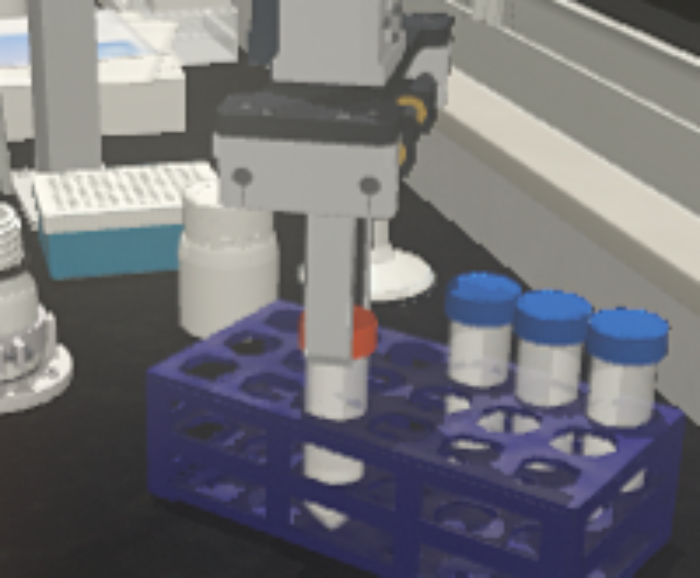

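The tube touched the rack floor at TCP 103.5 mm with 7 N, about where it should be when fully down. I'll ease up slightly, open part way and retreat.

Call:
carry_out(deltas="0 0 -1 0 0 0 1;0 0 -1 0 0 0 0.64;0 0 -1 0 0 0 0.62;0 0 -1 0 0 0 0.6;0 0 -1 0 0 0 0.58;0 0 -1 0 0 0 0.5;0 0 -1 0 0 0 0.4;0 0 -1 0 0 0 0.4")

```text
time: 30.87
tool_pos: [0.5159, -0.2441, 0.1027]
ee_rot: [-3.141, -0.0, 1.575]
wrist_force: [-0.8, -1.0, -0.4]
width: 0.0549
```

Call:
carry_out(deltas="0 0 -3 0 0 0 0.4;0 0 -10 0 0 0 0.4;0 0 -22 0 0 0 0.4;0 0 -38 0 0 0 0.4;0 0 -58 0 0 0 0.4;0 0 -80 0 0 0 0.4;0 0 -102 0 0 0 0.4;0 0 -120 0 0 0 0.4")

```text
time: 31.53
tool_pos: [0.5165, -0.2445, 0.2267]
ee_rot: [3.138, 0.002, 1.575]
wrist_force: [0.8, -0.2, 0.7]
width: 0.0563
```

Call:
carry_out(deltas="8 -6 0 0 0 0 0.4;30 -20 0 0 0 0 0.4;60 -40 0 0 0 0 0.4;90 -60 0 0 0 0 0.4;120 -80 0 0 0 0 0.4;150 -100 0 0 0 0 0.4;172 -112 0 0 0 0 0.4;180 -118 0 0 0 0 0.4")

```text
time: 32.2
tool_pos: [0.3952, -0.0619, 0.2231]
ee_rot: [3.141, -0.001, 1.578]
wrist_force: [0.5, 0.3, 0.4]
width: 0.0563
```

```bash
python3 o.py; python3 look.py 15 .085 .1; python3 - <<'E'
from h import *
np.set_printoptions(precision=4,suppress=True)
for n in("side","top"):
    p=dict(np.load(n+"15.npz"));C=cloud(p);im=p["pixels"].astype(int)
    m=(im[...,0]>im[...,2]+60)&(p["range_z"]>0)
    for nm,c in (("cap",(.516,-.244)),("lid",(.453,.02))):
        Q=C[m&(np.hypot(C[...,0]-c[0],C[...,1]-c[1])<.035)]
        if len(Q): print(n,nm,len(Q),np.percentile(Q,[1,50,99],axis=0))
    m=(p["range_z"]>0)&(np.hypot(C[...,0]-.745,C[...,1]+.137)<.05)&(C[...,2]>.02)
    T=C[m];
    if len(T): print(n,"jar",T[:,2].max(), T[T[:,2]>T[:,2].max()-.01].mean(0))
E
```

```text
32.2 [ 0.3952 -0.0619  0.2231] yaw 1.578 F [0.5  0.28 0.4 ] T [-0.119  0.006  0.043] w 0.0563 j [-0.298 -0.256  1.654  0.001  1.743 -0.305]
side 152
[ 0.517  -0.2435 -0.0345  0.0401] 0.0924684723167037 0.0008928926195070858 0.08516056660867623
top 0
side cap 325 [[ 0.4983 -0.26    0.1045]
 [ 0.5064 -0.2452  0.1171]
 [ 0.5313 -0.2287  0.1195]]
side lid 1674 [[ 0.4248 -0.0074  0.0037]
 [ 0.4348  0.0099  0.0493]
 [ 0.4737  0.0422  0.0744]]
side jar 0.09241199016303303 [ 0.7369 -0.1377  0.0891]
top cap 295 [[ 0.5005 -0.2684  0.0341]
 [ 0.5171 -0.2434  0.1184]
 [ 0.534  -0.2268  0.1218]]
top lid 446 [[ 0.4305 -0.0036  0.025 ]
 [ 0.4629  0.0259  0.0734]
 [ 0.4796  0.0451  0.0777]]
top jar 0.09543173358862507 [ 0.743  -0.1349  0.0913]
```

View pics/side15.png

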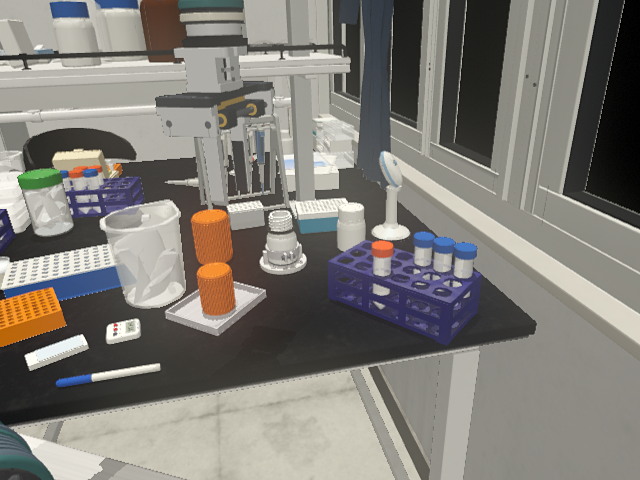

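View pics/side15c.png

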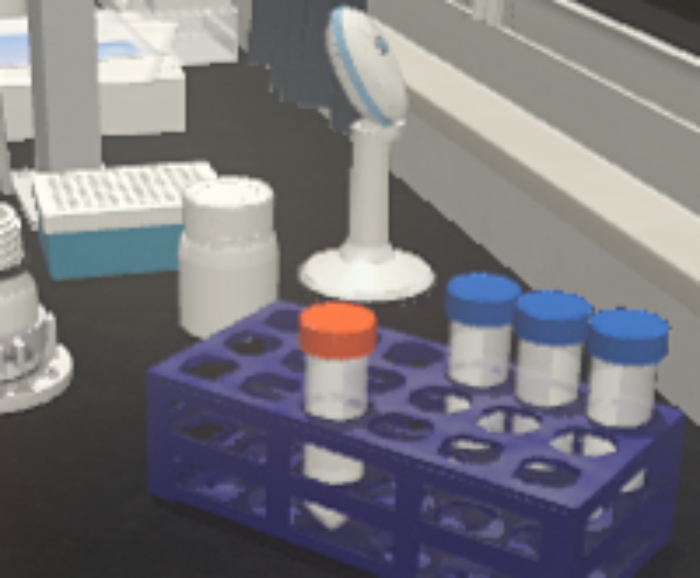

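View pics/top15.png

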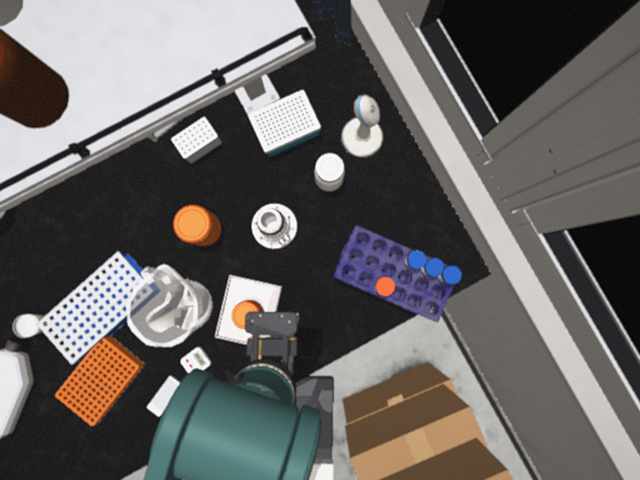

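The tube stands upright in the rack at side (382,258), with its cap top at about 120 mm, the same as the blue ones. The lid stands in the tray at (216,290), top 74 mm. The other things are in their starting places and the gripper is clear of everything. I'm handing in.

```bash
python3 -c "
from bench import robot
print(robot.close_job())"; python3 o.py
```

```text
the job is handed in; nothing more can be done
None
the job is handed in; nothing more can be done
```

The lid is off and standing open side down in the tray, and the sample tube is upright and fully down in the rack. I handed the job in at about 32 s; it reports no verdict.

**Lid:** I turned it about 455° anticlockwise in two grips, raising the hand with the thread. Wrist force readings stayed within about 2 N, and after the turn it lifted off with only about its own weight showing. When I set it down, the tray floor pushed back with about 7 N. The last picture puts its top 74 mm above the bench, where 75 mm is expected.

**Tube:** I drew it straight up by the cap and lowered it into the rack place at x = -17, y = -35 mm without side force. I felt the floor at 7 N. The last picture puts the cap top at about 120 mm, the expected height when fully down.

**Other checks:**
- **Other things:** The white jar was within about 1 mm of its first reading in both cameras. The blue tubes and the larger orange lid look unmoved by eye.
- **Disagreement:** The network's rack place was 2–3 mm off my own fit to the rack's holes. I used the fit, and the tube went in cleanly.
- **Network misses:** It did not find the tube in the canister after the lid came off, so I located the cap from colour and depth instead.
- **Top camera:** The arm hid the tube from it during the insertion, so those checks came from the side camera and the force readings.

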